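# Load and lock the heat blocks in the heating dock

## Robot

A 7-joint arm with a two-finger parallel gripper is mounted at the origin on the work surface. World frame = base frame: x ahead of the robot, y to its left, z up, the work surface at z = 0. Lengths are in m, angles in rad, forces in N, time in s.
With the tool pointing down it reaches from about 0.4 to 0.85 m from the base axis. Payload 10.4 kg.
Tool frame: the origin (TCP) lies midway between the tips of the shut fingers; the grasp point (between the pads) lies 19 mm behind it; z points along the fingers, y is the direction in which the jaws open and shut (so a half turn about z gives the same grasp; the last joint's range is limited). The gripper opens to 85 mm and grips with 20 to 120 N. Pads are 22 mm wide; open, the fingers measure 114 mm over their backs; the gripper's body (76 mm by 85 mm) begins 54 mm behind the grasp point. The pads swing forward as they close: fully open they stand 13 mm farther back than shut.
Start: joints at [1.16, 0.332, -0.065, 1.46, 0.022, 1.35, -0.088], TCP at [0.236, -0.579, 0.199] pointing down, gripper open.
Joint ranges: [-2.6, 2.6], [-0.5, 2.12], [-1.47, 1.34], [0.16, 2.42], [-1.27, 4.41], [0.06, 2.06], [-2.6, 2.6]. Speed limits (rad/s): [2.22, 2.22, 2.79, 2.79, 3.14, 3.14, 3.14].

## Interface

Orientations are given as a unit quaternion [x, y, z, w].
In Python, from workcell import manip, camera, camera_info, workorder, nets gives the robot as it stands.
- The arm moves only by the tool apply_moves, never from a script. Its argument "commands" is a list of rows, each a list of 5 numbers: the shift along the tool's x, y, z in m, then the turn about the tool's z in degrees, then the gripper command: -1 is fully open, 1 is shut, values between are in proportion. A call has 1 to 5 rows; each row shifts and turns the pose as measured when the row begins, along the tool's axes as they then stand; what a row does not reach is not made up. A row lasts 1/12 s, in which the tool goes at most 41.7 mm and 7.16 degrees, less where a joint would pass 70% of its speed; a pose out of reach is approached as far as the arm can. A call is refused whole if a number of a shift passes 0.0417 or a number of a turn 7.16, either way. A call with a gripper value outside its range is refused whole. The fingers move at their own pace and stop on an object; "squeeze" is the grip in N (left out, the last holds). Time passes only in rows, so rows that do not move let the fingers close. It gives the time, the measured TCP pose, the force and the opening at its end, in the units of the state.
- manip.get_obs(): the state, without advancing time (a new reading comes with each control period).
- camera(name): name is "scene" or "top" or "wrist"; returns (picture, depth): 480x640x3 uint8, red, green, blue; 480x640 float32, m along the optical axis (not along the pixel's ray), 0 where there is no reading.
- camera_info(name): a dict with "camera_matrix" (3x3 intrinsics, pixels), "xyz" and "rotation" of the camera in the world; the wrist camera has in their place "T_tool_cam" (4x4, takes a point from camera to tool coordinates, whose origin is the TCP and whose axes are the flange's). Camera axes: x right, y down, z forward; pixel columns grow to the right and rows downward; lengths in m; the calibration is good to about 2 mm. A picture is of the moment at which its call begins: read the wrist's pose just before it. camera_info takes no time and is no camera call.
- workorder.hand_in(): hands the job in, once; it reports no verdict.
Trained networks look in the newest picture that a camera, given by its name, has taken for a name from the list of things; names that differ only in an ending like _2 or _b are one class to them, and where a whole thing is asked for, a point or a joint stands for the part that bears it (a point fixed in the world has none). Each returns a list of dicts, best first, with "conf" (0 to 1); they miss things now and then, are a little off and sometimes report something else, mostly with a low value. They report only what shows in the picture. A call takes as long as a camera call.
- nets.look_for(camera, thing): "rect" ([left, top, width, height] in pixels, round what is visible of it).
- nets.place_of(camera, thing): "xy" ([column, row] in pixels: a listed point, or the origin of a listed thing).
The state is a dict: "clock": time; "joint_pos": joint angles; "joint_velocities": joint speeds; "tau": joint torques, N m; "position": TCP position; "ee_rot": TCP orientation; "ft_force": force on the tool from outside, world axes, zero at the start; "torque": the same for the moment, N m; "grip_width": opening from 0.0 (shut) to 1.0 (fully open).
Only numpy, scipy, OpenCV 4.12 (cv2) and the standard library are available. Lean on these libraries where they do the work, as an engineer would, in place of code of your own. Each camera call takes 0.05 s, during which the arm holds its last target. There are 200 camera calls.

## Task

Push every heat block standing on the dock over into its bay, so that it lies flat with its tube wells facing up. Then slide a wedge, thin end first, into the tapering slot beside each block and tap its head until it locks the block tight against the straight steel fence, the wedge's black line level with the mouth of the bay. When all the blocks are locked, put the dock's switch lever fully over to on; leave any spare wedge and the other things on the bench alone.

Things in the scene. Friction and masses are not known exactly. Their poses are not given: they have to be found in the camera images.
- dock: fixed grey heating dock, white housing along its far side. Floor plate 225 x 370 mm, 12 mm thick, with three equal bays side by side, 90 mm apart in y, open towards the robot. Origin on the table surface, on the bays' mouth line; the straight fences stand at y = -135, -45 and 45 mm; x points into the bays (away from the robot), y left, z up. In front of the mouths the floor is flat and open for 115 mm.
- bay1 (a point): bay 1 (rightmost, -y side): near foot corner of its straight fence, at the mouth, on the dock's floor; axes as the dock's. Each bay, in mm from this point: straight dark steel fence, inner face along y = 0 from x = 0 to 95, 8 thick; back wall at x = 95; opposite, a tapered blue fence whose inner face runs from (0, 70.5) to (98, 56.8). Fences 30 high.
- bay2 (a point): the same point of bay 2 (middle), made like bay 1. In any bay a laid block pressed against the straight fence (spanning y = 0 to 50) leaves on its left a slot 20.5 mm wide at the mouth, narrowing by 0.14 mm per mm inward: the wedge fits it.
- bay3 (a point): the same point of bay 3 (leftmost), made like bay 1.
- block1_center (a point): centre of the aluminium heat block of bay 1 (may be absent), 40 x 50 x 90 mm, 0.36 kg. It starts standing on end, 90 tall, just before its bay's mouth, 2 to 5 mm clear of the straight fence's line. z along its 90 mm, y along its 50 mm, -x out of the face with 8 dark tube wells, which looks to the robot. Pushed over it lies 40 mm high, z along the bay's x, wells up.
- block2_center (a point): centre of the aluminium heat block of bay 2 (may be absent), 40 x 50 x 90 mm, 0.36 kg. Like block 1.
- block3_center (a point): centre of the aluminium heat block of bay 3 (may be absent), 40 x 50 x 90 mm, 0.36 kg. Like block 1.
- wedge1_head (a point): centre, 15 mm up, of the orange head of a plastic wedge on the table; 125 mm long, 30 mm high, 90 g. x to the thin end, y to the tapered side. Head 40 (x) x 24 mm (y), end face 20 mm behind this point. Yellow blade from 20 to 105 mm ahead: straight side at y = -12 (goes against the block), other side tapered to meet the blue fence; 22 mm thick at root, 10 at thin end.
- wedge2_head (a point): the same point of wedge 2; all wedges are alike and fit any bay. A black line across the blade's top, 30 mm ahead of this point, comes level with the bay's mouth (give or take a few mm) when the wedge is locked and the block is tight against the straight fence. It slides in with a few N and jams when pushed home with 15 to 20 N.
- wedge3_head (a point): the same point of wedge 3, like the others.
- switch (a joint): main switch lever of the dock, angle in rad: 0 = off (leaning towards the robot), 1.0 = on (leaning away); turns about an axis along the dock's y, 34 mm above the table; moves with under 2 N at the knob and stays where it is left.
- switch_tip (a point): centre of the lever's green ball knob, 26 mm across, 70 mm from the lever's axis, on the right-hand end of the dock.
- tip_box: blue box of pipette tips with clear lid, 80 x 120 x 62 mm; origin under its centre; not part of the job, leave it alone.
- buffer: bottle with blue cap, 56 mm across, 120 mm tall; origin under its centre; not part of the job, leave it alone.
- plate: black microplate, 128 x 86 x 15 mm; origin under its centre; not part of the job, leave it alone.
- marker: red marker pen, 12 mm thick, 130 mm long; origin at its centre; not part of the job, leave it alone.
- mouse: black computer mouse, 100 x 60 x 32 mm; origin under its centre; not part of the job, leave it alone.
- beaker: glass beaker, 68 mm across, 80 mm tall; origin under its centre; not part of the job, leave it alone.

How it is judged:
On the way, in this order (a step that is already met when the one before it is completed fails the run):
1. every block lies in its bay, wells up (angle between each of block1_center, block2_center, block3_center's own x axis and vertical above 3 rad and x of block1_center in the frame of bay1 above 0.03 m and z of block1_center in the frame of bay1 below 0.024 m and x of block2_center in the frame of bay2 above 0.03 m and z of block2_center in the frame of bay2 below 0.024 m and x of block3_center in the frame of bay3 above 0.03 m and z of block3_center in the frame of bay3 below 0.024 m), for 0.2 s.
2. every block is locked by a wedge, the switch still off (all of step 1 and y of block1_center in the frame of bay1 below 0.0265 m and angle between the z axis of block1_center and the x axis of bay1, either way round below 0.04 rad and ((z of wedge1_head in the frame of block1_center between -0.087 and -0.063 m and y of wedge1_head in the frame of block1_center between 0.03 and 0.045 m and x of wedge1_head in the frame of block1_center between -0.003 and 0.015 m and angle between the x axis of wedge1_head and the z axis of block1_center, either way round below 0.07 rad) or (z of wedge2_head in the frame of block1_center between -0.087 and -0.063 m and y of wedge2_head in the frame of block1_center between 0.03 and 0.045 m and x of wedge2_head in the frame of block1_center between -0.003 and 0.015 m and angle between the x axis of wedge2_head and the z axis of block1_center, either way round below 0.07 rad) or (z of wedge3_head in the frame of block1_center between -0.087 and -0.063 m and y of wedge3_head in the frame of block1_center between 0.03 and 0.045 m and x of wedge3_head in the frame of block1_center between -0.003 and 0.015 m and angle between the x axis of wedge3_head and the z axis of block1_center, either way round below 0.07 rad)) and y of block2_center in the frame of bay2 below 0.0265 m and angle between the z axis of block2_center and the x axis of bay2, either way round below 0.04 rad and ((z of wedge1_head in the frame of block2_center between -0.087 and -0.063 m and y of wedge1_head in the frame of block2_center between 0.03 and 0.045 m and x of wedge1_head in the frame of block2_center between -0.003 and 0.015 m and angle between the x axis of wedge1_head and the z axis of block2_center, either way round below 0.07 rad) or (z of wedge2_head in the frame of block2_center between -0.087 and -0.063 m and y of wedge2_head in the frame of block2_center between 0.03 and 0.045 m and x of wedge2_head in the frame of block2_center between -0.003 and 0.015 m and angle between the x axis of wedge2_head and the z axis of block2_center, either way round below 0.07 rad) or (z of wedge3_head in the frame of block2_center between -0.087 and -0.063 m and y of wedge3_head in the frame of block2_center between 0.03 and 0.045 m and x of wedge3_head in the frame of block2_center between -0.003 and 0.015 m and angle between the x axis of wedge3_head and the z axis of block2_center, either way round below 0.07 rad)) and y of block3_center in the frame of bay3 below 0.0265 m and angle between the z axis of block3_center and the x axis of bay3, either way round below 0.04 rad and ((z of wedge1_head in the frame of block3_center between -0.087 and -0.063 m and y of wedge1_head in the frame of block3_center between 0.03 and 0.045 m and x of wedge1_head in the frame of block3_center between -0.003 and 0.015 m and angle between the x axis of wedge1_head and the z axis of block3_center, either way round below 0.07 rad) or (z of wedge2_head in the frame of block3_center between -0.087 and -0.063 m and y of wedge2_head in the frame of block3_center between 0.03 and 0.045 m and x of wedge2_head in the frame of block3_center between -0.003 and 0.015 m and angle between the x axis of wedge2_head and the z axis of block3_center, either way round below 0.07 rad) or (z of wedge3_head in the frame of block3_center between -0.087 and -0.063 m and y of wedge3_head in the frame of block3_center between 0.03 and 0.045 m and x of wedge3_head in the frame of block3_center between -0.003 and 0.015 m and angle between the x axis of wedge3_head and the z axis of block3_center, either way round below 0.07 rad)) and value of joint switch below 0.3 rad), for 0.2 s.
3. the switch is on (value of joint switch above 0.8 rad), for 0.2 s.
At the end, for the whole second after the job is handed in: Each block present lies in its bay, wells up, within 1.5 mm of and 0.04 rad parallel to the straight fence; beside it a wedge lies on the dock floor, parallel to the bay within 0.07 rad, its black line within 12 mm of the block's near end; the switch is past 0.8 rad (all of step 1 and y of block1_center in the frame of bay1 below 0.0265 m and angle between the z axis of block1_center and the x axis of bay1, either way round below 0.04 rad and ((z of wedge1_head in the frame of block1_center between -0.087 and -0.063 m and y of wedge1_head in the frame of block1_center between 0.03 and 0.045 m and x of wedge1_head in the frame of block1_center between -0.003 and 0.015 m and angle between the x axis of wedge1_head and the z axis of block1_center, either way round below 0.07 rad) or (z of wedge2_head in the frame of block1_center between -0.087 and -0.063 m and y of wedge2_head in the frame of block1_center between 0.03 and 0.045 m and x of wedge2_head in the frame of block1_center between -0.003 and 0.015 m and angle between the x axis of wedge2_head and the z axis of block1_center, either way round below 0.07 rad) or (z of wedge3_head in the frame of block1_center between -0.087 and -0.063 m and y of wedge3_head in the frame of block1_center between 0.03 and 0.045 m and x of wedge3_head in the frame of block1_center between -0.003 and 0.015 m and angle between the x axis of wedge3_head and the z axis of block1_center, either way round below 0.07 rad)) and y of block2_center in the frame of bay2 below 0.0265 m and angle between the z axis of block2_center and the x axis of bay2, either way round below 0.04 rad and ((z of wedge1_head in the frame of block2_center between -0.087 and -0.063 m and y of wedge1_head in the frame of block2_center between 0.03 and 0.045 m and x of wedge1_head in the frame of block2_center between -0.003 and 0.015 m and angle between the x axis of wedge1_head and the z axis of block2_center, either way round below 0.07 rad) or (z of wedge2_head in the frame of block2_center between -0.087 and -0.063 m and y of wedge2_head in the frame of block2_center between 0.03 and 0.045 m and x of wedge2_head in the frame of block2_center between -0.003 and 0.015 m and angle between the x axis of wedge2_head and the z axis of block2_center, either way round below 0.07 rad) or (z of wedge3_head in the frame of block2_center between -0.087 and -0.063 m and y of wedge3_head in the frame of block2_center between 0.03 and 0.045 m and x of wedge3_head in the frame of block2_center between -0.003 and 0.015 m and angle between the x axis of wedge3_head and the z axis of block2_center, either way round below 0.07 rad)) and y of block3_center in the frame of bay3 below 0.0265 m and angle between the z axis of block3_center and the x axis of bay3, either way round below 0.04 rad and ((z of wedge1_head in the frame of block3_center between -0.087 and -0.063 m and y of wedge1_head in the frame of block3_center between 0.03 and 0.045 m and x of wedge1_head in the frame of block3_center between -0.003 and 0.015 m and angle between the x axis of wedge1_head and the z axis of block3_center, either way round below 0.07 rad) or (z of wedge2_head in the frame of block3_center between -0.087 and -0.063 m and y of wedge2_head in the frame of block3_center between 0.03 and 0.045 m and x of wedge2_head in the frame of block3_center between -0.003 and 0.015 m and angle between the x axis of wedge2_head and the z axis of block3_center, either way round below 0.07 rad) or (z of wedge3_head in the frame of block3_center between -0.087 and -0.063 m and y of wedge3_head in the frame of block3_center between 0.03 and 0.045 m and x of wedge3_head in the frame of block3_center between -0.003 and 0.015 m and angle between the x axis of wedge3_head and the z axis of block3_center, either way round below 0.07 rad)) and value of joint switch above 0.8 rad); the robot touches nothing.
It fails at once if one of the other things on the bench is shoved more than 40 mm away (distance of any of tip_box, buffer, plate, marker, mouse, beaker from where it was at the start of the episode above 0.04 m).
It fails at once if the bottle or the beaker is knocked over (angle between any of buffer, beaker's own z axis and vertical above 0.6 rad).
Of block1, block2, block3 only 2 to 3 are there at a start; the rules pass over those that are not, and their reading is None.
At some moment in a run one of wedge1, wedge2, wedge3 may be knocked a few centimetres aside while the robot is not near it.
Once in a run the grip may slacken for a moment while it holds something.
It also fails if it takes over 210 s, if anything falls off the work surface, if the arm or the gripper's body presses on something with over 40 N, if the wrist force passes 120 N, or if a joint passes its speed limit or range.

## Working session

There is one attempt and no reset: what is moved stays moved. The work goes in short steps, Python scripts to look and compute and a tool call to move; the robot and the scene stay as the last step left them, time stands still between calls to the robot, and variables do not carry over. Pictures are saved under pics/ and viewed, about 12 in all and at most 16, crops included, and the job is handed in when it is done.

Besides the shell and the picture viewer there is one more tool, called after "Request:" as name([rows], argument=value, ...), one row to a line, values as JSON. apply_moves: Moves the arm, as the interface text tells. Its arguments: {"type":"object","properties":{"commands":{"type":"array","items":{"type":"array","items":{"type":"number"}}},"squeeze":{"type":"number"}},"required":["commands"]}

```bash
mkdir -p pics; ls; cat > h.py <<'E'
import numpy as np, cv2
from workcell import manip, camera, camera_info, workorder, nets
from scipy.spatial.transform import Rotation as R
def st():
    o=manip.get_obs(); print('t',round(o['clock'],2),'pos',np.round(o['position'],4),'F',np.round(o['ft_force'],1),'g',round(float(o['grip_width']),3)); print('R cols',np.round(R.from_quat(o['ee_rot']).as_matrix(),3).tolist()); return o
def cam(n):
    o=manip.get_obs(); img,d=camera(n); ci=camera_info(n); K=np.array(ci['camera_matrix'])
    if n=='wrist':
        T=np.eye(4);T[:3,:3]=R.from_quat(o['ee_rot']).as_matrix();T[:3,3]=o['position'];T=T@np.array(ci['T_tool_cam'])
    else:
        T=np.eye(4);r=np.array(ci['rotation']);T[:3,:3]=r if r.shape==(3,3) else R.from_quat(r).as_matrix();T[:3,3]=ci['xyz']
    return img,d,K,T
def cloud(d,K,T):
    v,u=np.indices(d.shape); P=np.stack([(u-K[0,2])/K[0,0]*d,(v-K[1,2])/K[1,1]*d,d],-1)
    W=P@T[:3,:3].T+T[:3,3]; W[d==0]=np.nan; return W
def onz(u,v,z,K,T):
    r=T[:3,:3]@np.array([(u-K[0,2])/K[0,0],(v-K[1,2])/K[1,1],1]); s=(z-T[2,3])/r[2]; return T[:3,3]+s*r
def save(n,img): cv2.imwrite('pics/'+n,cv2.cvtColor(img,cv2.COLOR_RGB2BGR))
E
python3 - <<'E'
from h import *
st()
for n in ('scene','top'):
    i,d,K,T=cam(n); save(n+'0.png',i); np.savez(n+'0.npz',i=i,d=d,K=K,T=T); print(n,K.round(1).tolist(),T.round(3).tolist())
    for t in ['block1_center','wedge1_head','switch_tip','dock']:
        for r in nets.place_of(n,t): print(t,np.round(r['xy']),round(r['conf'],2))
E
```

```text
pics
t 0.0 pos [ 0.2362 -0.5782  0.1982] F [0.7 0.2 0.8] g 0.998
R cols [[0.926, 0.378, -0.001], [0.378, -0.926, 0.001], [-0.0, -0.001, -1.0]]
scene [[516.4, 0.0, 307.1], [0.0, 516.4, 241.8], [0.0, 0.0, 1.0]] [[0.606, 0.656, -0.449, 1.051], [0.795, -0.498, 0.345, -0.401], [0.003, -0.567, -0.824, 1.088], [0.0, 0.0, 0.0, 1.0]]
wedge1_head [342. 213.] 0.7
switch_tip [218. 316.] 0.68
dock [284. 292.] 0.72
top [[496.4, 0.0, 318.4], [0.0, 496.4, 236.9], [0.0, 0.0, 1.0]] [[0.005, -0.985, 0.175, 0.32], [-1.0, -0.01, -0.029, 0.031], [0.03, -0.175, -0.984, 1.229], [0.0, 0.0, 0.0, 1.0]]
wedge1_head [186. 325.] 0.7
switch_tip [427. 230.] 0.48
dock [343. 233.] 0.87
dock [360. 234.] 0.27
```

View pics/top0.png

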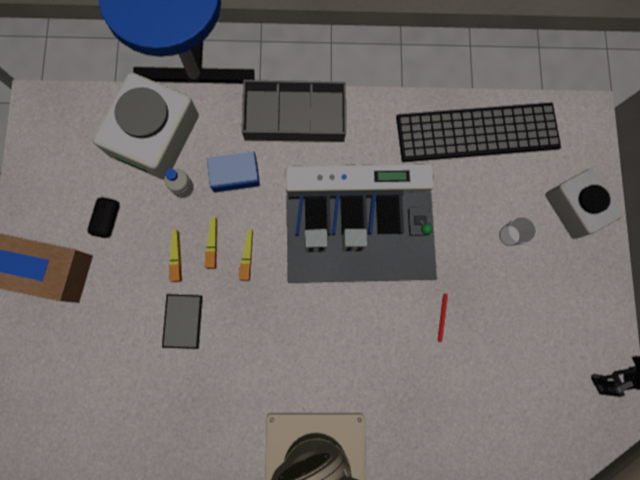

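View pics/scene0.png

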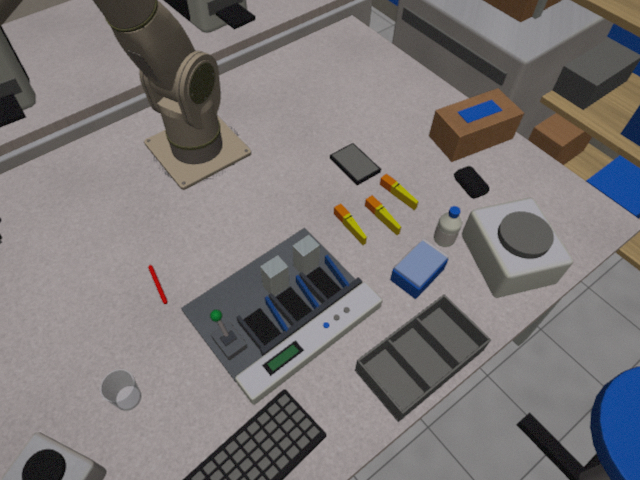

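Two blocks are present (bays 2 and 3; columns 316 and 355), three wedges on the left (column 175–250), and the switch knob at (427,229). Now I measure the positions.

```bash
python3 - <<'E'
from h import *
z=np.load('top0.npz'); i,d,K,T=z['i'],z['d'],z['K'],z['T']; W=cloud(d,K,T)
hsv=cv2.cvtColor(i,cv2.COLOR_RGB2HSV)
def comp(lo,hi,mn=20):
    m=cv2.inRange(hsv,np.array(lo),np.array(hi)); n,l,s,c=cv2.connectedComponentsWithStats(m)
    return [(l==k,s[k],c[k]) for k in range(1,n) if s[k][4]>mn]
for nm,lo,hi in [('or',(5,150,100),(18,255,255)),('ye',(22,150,100),(34,255,255)),('green',(50,120,40),(80,255,255)),('blue',(105,120,40),(125,255,255))]:
    for m,s,c in comp(lo,hi):
        w=W[m]; p=onz(*c,.03,K,T); print(nm,s,c.round(1),'ray z=.03',p.round(3),'cloud med',np.nanmedian(w,0).round(3))
for (u,v) in [(288,282),(437,279)]: print('corner',onz(u,v,.012,K,T).round(4))
# block tops
b=np.abs(W[...,2]-.102)<.006
n,l,s,c=cv2.connectedComponentsWithStats(b.astype(np.uint8))
for k in range(1,n):
    if s[k][4]>60: print('h.1',s[k],c[k].round(),np.nanmedian(W[l==k],0).round(4), np.nanmin(W[l==k],0).round(3),np.nanmax(W[l==k],0).round(3))
E
```

```text
or [205 252  10  16 145] [209.9 259.5] ray z=.03 [0.475 0.258 0.03 ] cloud med [0.474 0.258 0.03 ]
or [170 264  10  17 144] [174.2 272.7] ray z=.03 [0.443 0.342 0.03 ] cloud med [0.442 0.341 0.03 ]
or [240 264  10  16 145] [244.3 271.5] ray z=.03 [0.447 0.174 0.03 ] cloud med [0.448 0.174 0.03 ]
ye [208 218   8  29 155] [211.9 233.5] ray z=.03 [0.539 0.256 0.03 ] cloud med [0.538 0.255 0.03 ]
ye [171 231   7  29 161] [174.3 246.7] ray z=.03 [0.506 0.345 0.03 ] cloud med [0.504 0.345 0.03 ]
ye [243 230   9  29 160] [247.8 245.9] ray z=.03 [0.509 0.167 0.03 ] cloud med [0.507 0.167 0.03 ]
ye [206 248   9   4  33] [210.4 249.5] ray z=.03 [0.5   0.258 0.03 ] cloud med [0.499 0.258 0.03 ]
ye [170 261   9   4  31] [174.2 262.5] ray z=.03 [0.467 0.343 0.03 ] cloud med [0.468 0.344 0.029]
ye [241 260   9   4  32] [245.5 261.6] ray z=.03 [0.471 0.172 0.03 ] cloud med [0.47  0.172 0.03 ]
green [422 224  10  10  81] [426.4 228.6] ray z=.03 [ 0.557 -0.272  0.03 ] cloud med [ 0.542 -0.253  0.106]
blue [  99    0  121   56 5121] [159.2  22.8] ray z=.03 [1.101 0.417 0.03 ] cloud med [ 1.25   0.488 
[... 634 characters left out ...]
ner [0.4238 0.0688 0.012 ]
corner [ 0.4341 -0.299   0.012 ]
h.1 [ 93  93  99  76 663] [155. 139.] [0.7343 0.3668 0.1041] [0.681 0.306 0.096] [0.869 0.53  0.108]
h.1 [579 184  32  30 604] [594. 198.] [ 0.6198 -0.6578  0.1051] [ 0.586 -0.698  0.096] [ 0.656 -0.623  0.108]
h.1 [421 223  12  11  69] [426. 228.] [ 0.5424 -0.2525  0.1029] [ 0.533 -0.267  0.097] [ 0.557 -0.242  0.108]
h.1 [305 229  22  18 372] [316. 237.] [0.5199 0.0031 0.1021] [ 0.499 -0.02   0.097] [0.54  0.029 0.108]
h.1 [345 229  22  18 371] [355. 237.] [ 0.5213 -0.0873  0.1021] [ 0.501 -0.113  0.096] [ 0.541 -0.064  0.108]
h.1 [   0  233   76   68 3676] [ 34. 266.] [0.4479 0.6372 0.1004] [0.372 0.549 0.096] [0.523 0.721 0.108]
```

Request:
apply_moves([
  [0,0,-0.04,6.93,-1],
  [0,0,-0.04,6.93,-1],
  [0,0,-0.04,6.93,-1],
])

```text
clock: 0.75
position: [0.2343, -0.5747, 0.3119]
ee_rot: [1.0, 0.009, -0.004, -0.008]
ft_force: [0.9, -0.7, 0.5]
grip_width: 1.003
```

Request:
apply_moves([
  [0.016,-0.0365,0,0,1],
  [0.016,-0.0365,0,0,1],
  [0.016,-0.0365,0,0,1],
  [0.016,-0.0365,0,0,1],
  [0.016,-0.0365,0,0,1],
])

```text
clock: 1.17
position: [0.3123, -0.3973, 0.3245]
ee_rot: [1.0, -0.004, -0.0, 0.002]
ft_force: [1.1, -0.3, 0.9]
grip_width: 0.297
```

Request:
apply_moves([
  [0.016,-0.0365,0,0,1],
  [0.016,-0.0365,0,0,1],
  [0.016,-0.0365,0,0,1],
  [0.016,-0.0365,0,0,1],
  [0.016,-0.0365,0,0,1],
])

```text
clock: 1.58
position: [0.3953, -0.2061, 0.325]
ee_rot: [1.0, -0.004, 0.001, 0.004]
ft_force: [1.3, 0.1, -0.1]
grip_width: -0.001
```

Request:
apply_moves([
  [0.016,-0.0365,0,0,1],
  [0.016,-0.0365,0,0,1],
  [0.016,-0.0365,0,0,1],
  [0.016,-0.0365,0,0,1],
  [0,0,0,0,1],
])

```text
clock: 2.0
position: [0.4632, -0.0448, 0.3257]
ee_rot: [1.0, 0.001, 0.003, 0.004]
ft_force: [-0.5, -0.7, -0.1]
grip_width: -0.002
```

```bash
python3 - <<'E'
from h import *
st(); i,d,K,T=cam('wrist'); save('w1.png',i); np.savez('w1.npz',i=i,d=d,K=K,T=T); print(camera_info('wrist')['T_tool_cam'])
E
```

```text
t 2.0 pos [ 0.4632 -0.0448  0.3257] F [-0.5 -0.7 -0.1] g -0.002
R cols [[1.0, 0.001, 0.007], [0.001, -1.0, -0.009], [0.007, 0.009, -1.0]]
[[ 2.57877981e-04 -9.44874841e-01 -3.27431625e-01  8.30730563e-02]
 [ 9.99999835e-01  7.58546563e-05  5.68682950e-04  8.71904653e-04]
 [-5.12496998e-04 -3.27431718e-01  9.44874705e-01 -1.75109282e-01]
 [ 0.00000000e+00  0.00000000e+00  0.00000000e+00  1.00000000e+00]]
```

View pics/w1.png

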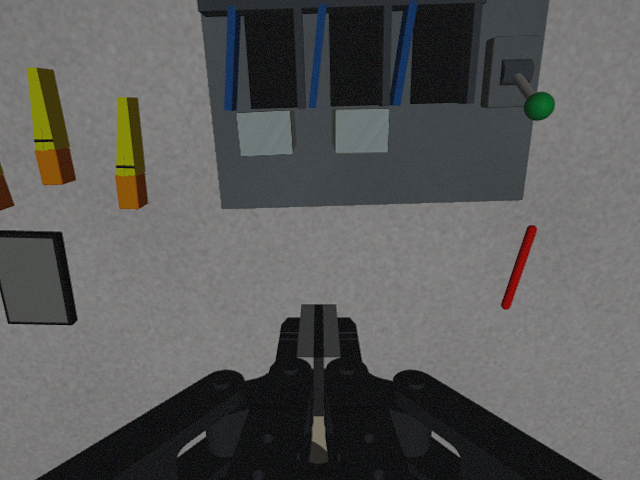

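Wrist picture: block tops at (266,134) and (362,131), mouths at row ≈105, plate's near edge at rows 208–200. Next I fit the dock pose from these.

```bash
python3 - <<'E'
from h import *
z=np.load('w1.npz'); i,d,K,T=z['i'],z['d'],z['K'],z['T']; W=cloud(d,K,T)
# fence-top cells
for nm,zz in (('fence',.042),('block',.102)):
    b=(np.abs(W[...,2]-zz)<.004)
    n,l,s,c=cv2.connectedComponentsWithStats(b.astype(np.uint8))
    for k in range(1,n):
        if s[k][4]>150:
            w=W[l==k]; r=cv2.minAreaRect((w[:,:2]*1000).astype(np.float32)); print(nm,s[k],np.nanmedian(w,0).round(4),'rect',np.round(r[0],1),np.round(r[1],1),round(r[2],2), 'minx',np.nanpercentile(w[:,0],1).round(4))
# plate near edge & left edge: height step .006 
b=(W[...,2]>.006)
pts=[]
for u in range(235,510,8):
    col=np.where(b[140:230,u])[0]
    if len(col): v=140+col.max(); pts.append(onz(u,v+.5,.012,K,T)[:2])
pts=np.array(pts); a=np.polyfit(pts[:,1],pts[:,0],1); print('near edge x=',a, 'resid',np.abs(np.polyval(a,pts[:,1])-pts[:,0]).max())
L=[];Rr=[]
for v in range(120,200,5):
    c=np.where(b[v,190:])[0]; L.append(onz(190+c.min(),v,.012,K,T)[:2]); Rr.append(onz(190+c.max()+1,v,.012,K,T)[:2])
print('left',L[0],L[-1],'right',Rr[0],Rr[-1])
print('table z',np.nanmedian(W[350:400,100:250,2]),np.nanmedian(W[215:290,250:400,2]),'floor',np.nanmedian(W[170:190,240:500,2]))
E
```

```text
fence [ 197    0  290  111 7183] [ 0.6098 -0.0521  0.0421] rect [589.4 -72. ] [103.7 285.9] 0.51 minx 0.5408
fence [497  55  41  33 365] [ 0.5813 -0.249   0.043 ] rect [ 575.6 -256.8] [28.9 41. ] 4.74 minx 0.5622
block [527  92  28  28 373] [ 0.5425 -0.2499  0.1032] rect [ 541.9 -255.1] [24.  23.2] 0.13 minx 0.53
block [ 336  109   54   44 2304] [ 0.5198 -0.089   0.1022] rect [519.  -89.3] [49.9 39.6] 90.0 minx 0.4994
block [ 237  110   56   46 2303] [0.5171 0.0026 0.1021] rect [516.7   2.7] [40.  50.1] 2.91 minx 0.4974
near edge x= [-0.03034715  0.42298367] resid 0.0006291376642624247
left [0.52509905 0.07270863] [0.43788088 0.07012735] right [ 0.52556503 -0.30173483] [ 0.43771836 -0.29989261]
table z 0.0005716924336904294 0.0002775627619014953 floor 0.012226989653701864
```

```bash
python3 - <<'E'
from h import *
z=np.load('w1.npz'); i,d,K,T=z['i'],z['d'],z['K'],z['T']; W=cloud(d,K,T)
for v in (95,75,55,35):
    b=np.abs(W[v,:,2]-.042)<.006; t=np.where(np.diff(b.astype(int)))[0]
    print(v,[(int(u),*np.round(onz(u+.5,v,.042,K,T)[:2]*1000,1)) for u in t])
for u0,u1 in ((296,300),(388,392),(474,478)):
    for u in range(u0,u1,2):
        c=np.where(np.abs(W[:125,u,2]-.042)<.006)[0]; print(u,c.max() if len(c) else None, onz(u,c.max()+.5,.042,K,T).round(4) if len(c) else '')
E
```

```text
95 [(224, np.float64(551.6), np.float64(50.4)), (233, np.float64(551.6), np.float64(40.9)), (296, np.float64(551.8), np.float64(-25.5)), (304, np.float64(551.8), np.float64(-33.9)), (309, np.float64(551.8), np.float64(-39.2)), (317, np.float64(551.8), np.float64(-47.6)), (381, np.float64(551.9), np.float64(-115.3)), (389, np.float64(551.9), np.float64(-123.7)), (393, np.float64(551.9), np.float64(-128.0)), (401, np.float64(552.0), np.float64(-136.4)), (464, np.float64(552.1), np.float64(-203.3)), (474, np.float64(552.1), np.float64(-213.9)), (489, np.float64(552.1), np.float64(-229.9)), (495, np.float64(552.1), np.float64(-236.2)), (496, np.float64(552.1), np.float64(-237.3)), (500, np.float64(552.1), np.float64(-241.6)), (501, np.float64(552.1), np.float64(-242.6)), (506, np.float64(552.2), np.float64(-247.9)), (507, np.float64(552.2), np.float64(-249.0)), (518, np.float64(552.2), np.float64(-260.7)), (519, np.float64(552.2), np.float64(-261.8)), (521, np.float64(552.2), np.float64(-263.9)), (522, np.float64(552.2), np.float64(-265.0)), (523, np.float64(552.2), np.float64(-266.0))]

[... 2152 characters left out ...]
(235, np.float64(608.7), np.float64(35.2)), (294, np.float64(608.9), np.float64(-24.3)), (302, np.float64(608.9), np.float64(-32.4)), (315, np.float64(609.0), np.float64(-45.5)), (323, np.float64(609.0), np.float64(-53.6)), (382, np.float64(609.2), np.float64(-113.4)), (391, np.float64(609.2), np.float64(-122.5)), (402, np.float64(609.2), np.float64(-133.6)), (411, np.float64(609.2), np.float64(-142.8)), (470, np.float64(609.4), np.float64(-202.7)), (479, np.float64(609.4), np.float64(-211.9))]
296 72 [ 0.5738 -0.0253  0.042 ]
298 108 [ 0.5382 -0.0268  0.042 ]
388 105 [ 0.5414 -0.1227  0.042 ]
390 85 [ 0.5613 -0.1237  0.042 ]
474 102 [ 0.5446 -0.2143  0.042 ]
476 80 [ 0.5664 -0.2137  0.042 ]
```

Request:
apply_moves([
  [0,-0.024,0.04,-1.7,1],
  [0,-0.023,0.04,0,1],
  [0,0,0.04,0,1],
  [0,0,0.04,0,1],
  [0,0,0.04,0,1],
])

```text
clock: 2.47
position: [0.4695, -0.0091, 0.134]
ee_rot: [1.0, 0.014, 0.013, 0.008]
ft_force: [1.5, -1.6, -1.1]
grip_width: 0.001
```

Request:
apply_moves([
  [0,0,0.03,0,1],
  [0,0,0.01,0,1],
  [0,0,0,0,1],
])

```text
clock: 2.72
position: [0.4644, -0.0129, 0.0843]
ee_rot: [1.0, 0.013, 0.007, 0.008]
ft_force: [0.4, -0.4, -0.6]
grip_width: -0.001
```

Request:
apply_moves([
  [0,-0.012,0,0,1],
  [0,-0.004,0,0,1],
  [0.01,0,0,0,1],
  [0.01,0,0,0,1],
])

```text
clock: 3.05
position: [0.4844, 0.0001, 0.0861]
ee_rot: [1.0, 0.01, 0.007, 0.009]
ft_force: [-0.2, -0.1, 0.0]
grip_width: -0.003
```

Request:
apply_moves([
  [0.008,0,0,0,1],
  [0.008,0,0,0,1],
  [0.008,0,0,0,1],
  [0,0,0,0,1],
])

```text
clock: 3.38
position: [0.5158, -0.0012, 0.0888]
ee_rot: [1.0, 0.009, 0.01, 0.009]
ft_force: [-0.3, -0.7, 0.9]
grip_width: 0.002
```

```bash
cat > blk.py <<'E'
from h import *
st(); i,d,K,T=cam('top'); W=cloud(d,K,T)
m=(W[...,0]>.46)&(W[...,0]<.66)&(W[...,1]>-.24)&(W[...,1]<.08)
for y0,y1 in ((-.02,.03),(-.11,-.065)):
    print([ (round(x,2), round(float(np.nanmax(np.where(m&(W[...,1]>y0)&(W[...,1]<y1)&(abs(W[...,0]-x)<.005),W[...,2],0))),3)) for x in np.arange(.47,.66,.01)])
import sys; save(sys.argv[1],np.ascontiguousarray(cv2.resize(i[150:300,150:450],None,fx=2.6,fy=2.6,interpolation=cv2.INTER_CUBIC)))
E
python3 blk.py b1.png
```

```text
t 3.38 pos [ 0.5158 -0.0012  0.0888] F [-0.3 -0.7  0.9] g 0.002
R cols [[1.0, 0.018, 0.019], [0.018, -1.0, -0.018], [0.019, 0.018, -1.0]]
[(np.float64(0.47), 0.542), (np.float64(0.48), 0.538), (np.float64(0.49), 0.531), (np.float64(0.5), 0.527), (np.float64(0.51), 0.514), (np.float64(0.52), 0.513), (np.float64(0.53), 0.515), (np.float64(0.54), 0.512), (np.float64(0.55), 0.507), (np.float64(0.56), 0.496), (np.float64(0.57), 0.0), (np.float64(0.58), 0.0), (np.float64(0.59), 0.0), (np.float64(0.6), 0.0), (np.float64(0.61), 0.0), (np.float64(0.62), 0.0), (np.float64(0.63), 0.0), (np.float64(0.64), 0.0), (np.float64(0.65), 0.0), (np.float64(0.66), 0.0)]
[(np.float64(0.47), 0.0), (np.float64(0.48), 0.0), (np.float64(0.49), 0.0), (np.float64(0.5), 0.0), (np.float64(0.51), 0.106), (np.float64(0.52), 0.105), (np.float64(0.53), 0.106), (np.float64(0.54), 0.106), (np.float64(0.55), 0.0), (np.float64(0.56), 0.0), (np.float64(0.57), 0.0), (np.float64(0.58), 0.0), (np.float64(0.59), 0.017), (np.float64(0.6), 0.015), (np.float64(0.61), 0.016), (np.float64(0.62), 0.017), (np.float64(0.63), 0.016), (np.float64(0.64), 0.047), (np.float64(0.65), 0.045), (np.float64(0.66), 0.047)]
```

```bash
cat > wp.py <<'E'
from h import *
import sys
st(); i,d,K,T=cam('wrist'); W=cloud(d,K,T); y0,y1=float(sys.argv[1]),float(sys.argv[2])
print([(round(float(x),3), round(float(np.nanmax(np.where((W[...,1]>y0)&(W[...,1]<y1)&(abs(W[...,0]-x)<.004),W[...,2],0))),3)) for x in np.arange(.5,.66,.01)])
if len(sys.argv)>3: save(sys.argv[3],i)
E
python3 wp.py -.015 .02 w2.png
```

```text
t 3.43 pos [ 0.515  -0.0011  0.0886] F [-0.1 -0.5  0.2] g 0.001
R cols [[1.0, 0.018, 0.019], [0.019, -1.0, -0.018], [0.018, 0.018, -1.0]]
[(0.5, 0.177), (0.51, 0.187), (0.52, 0.201), (0.53, 0.207), (0.54, 0.104), (0.55, 0.015), (0.56, 0.015), (0.57, 0.015), (0.58, 0.015), (0.59, 0.015), (0.6, 0.015), (0.61, 0.015), (0.62, 0.015), (0.63, 0.044), (0.64, 0.044), (0.65, 0.0), (0.66, 0.0)]
```

View pics/w2.png

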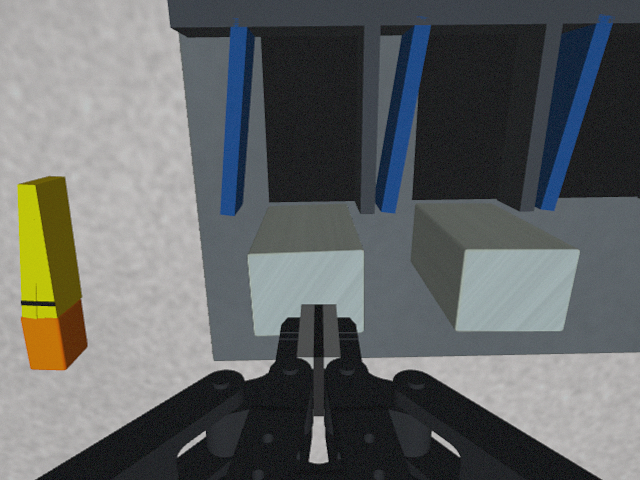

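```bash
python3 - <<'E'
from h import *
i,d,K,T=cam('wrist'); W=cloud(d,K,T)
for v in range(195,350,10): print(v,W[v,272].round(3),W[v,540].round(3),W[v,318].round(3))
for p in [(.515,-.001,.0886),(.526,-.001,.0886),(.504,-.001,.0886)]:
    q=np.linalg.inv(T)@np.array([*p,1]); print(p,(K@q[:3]/q[2]).round())
E
```

```text
195 [0.542 0.026 0.014] [ 0.549 -0.128  0.038] [ 0.542 -0.003  0.013]
205 [0.536 0.026 0.016] [ 0.544 -0.127  0.041] [ 0.537 -0.003  0.02 ]
215 [0.536 0.023 0.041] [ 0.531 -0.146  0.012] [ 0.537 -0.002  0.045]
225 [0.536 0.022 0.061] [ 0.524 -0.146  0.013] [ 0.537 -0.002  0.065]
235 [0.536 0.02  0.079] [ 0.539 -0.105  0.084] [ 0.537 -0.002  0.082]
245 [0.536 0.019 0.095] [ 0.539 -0.097  0.099] [ 0.537 -0.001  0.096]
255 [0.534 0.018 0.103] [ 0.536 -0.096  0.102] [ 0.535 -0.001  0.102]
265 [0.53  0.018 0.102] [ 0.531 -0.097  0.103] [ 0.53  -0.001  0.103]
275 [0.525 0.018 0.101] [ 0.527 -0.097  0.103] [ 0.526 -0.001  0.102]
285 [0.521 0.018 0.103] [ 0.522 -0.099  0.102] [ 0.521 -0.001  0.103]
295 [0.516 0.018 0.102] [ 0.517 -0.099  0.103] [ 0.516 -0.002  0.102]
305 [0.51  0.019 0.101] [ 0.512 -0.101  0.102] [ 0.524 -0.001  0.127]
315 [0.506 0.019 0.103] [ 0.507 -0.102  0.102] [ 0.523 -0.001  0.133]
325 [0.501 0.019 0.102] [ 0.502 -0.103  0.102] [ 0.523 -0.001  0.141]
335 [0.442 0.028 0.012] [ 0.444 -0.161  0.013] [ 0.523 -0.001  0.147]
345 [0.434 0.028 0.012] [ 0.434 -0.164  0.011] [ 0.522 -0.001  0.152]
(0.515, -0.001, 0.0886) [316. 284.   1.]
(0.526, -0.001, 0.0886) [317. 262.   1.]
(0.504, -0.001, 0.0886) [316. 305.   1.]
```

```bash
python3 - <<'E'
from h import *
i,d,K,T=cam('scene'); 
for p in [(.515,-.001,.0886),(.537,-.001,.102)]:
    q=np.linalg.inv(T)@np.array([*p,1]); print(p,(K@q[:3]/q[2]).round())
save('s1.png',cv2.resize(i[150:350,180:420],None,fx=3,fy=3,interpolation=cv2.INTER_CUBIC))
E
```

```text
(0.515, -0.001, 0.0886) [303. 248.   1.]
(0.537, -0.001, 0.102) [309. 251.   1.]
```

View pics/s1.png

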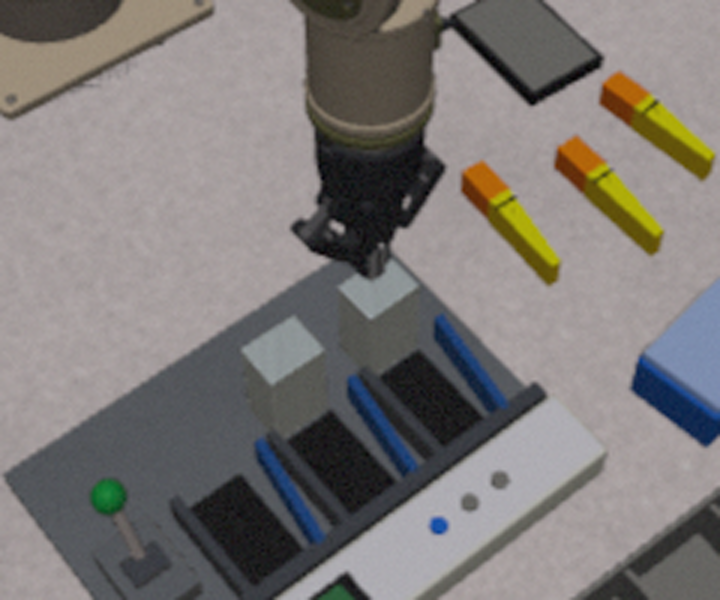

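```bash
python3 - <<'E'
from h import *
o=st(); i,d,K,T=cam('wrist'); Tt=np.array(camera_info('wrist')['T_tool_cam'])
Wt=cloud(d,K,Tt)
for v in range(297,420,8): print(v,Wt[v,309].round(4),Wt[v,330].round(4),i[v,309])
i,d,K,T=cam('scene'); W=cloud(d,K,T)
for v in range(228,252,2): print(v,W[v,302:309,:].round(3)[::2].tolist())
E
```

```text
t 3.58 pos [ 0.5134 -0.001   0.0884] F [ 0.9 -0.9  0. ] g -0.001
R cols [[1.0, 0.019, 0.018], [0.019, -1.0, -0.018], [0.017, 0.019, -1.0]]
297 [ 0.0008 -0.0031 -0.0132] [ 0.0011  0.0061 -0.0137] [155 170 172]
305 [ 0.0099 -0.0025 -0.0377] [ 0.0091  0.0054 -0.0362] [70 71 72]
313 [ 0.0094 -0.0024 -0.0428] [ 0.0102  0.0052 -0.0444] [79 80 80]
321 [ 0.0098 -0.0023 -0.0492] [ 0.0098  0.005  -0.0493] [74 77 77]
329 [ 0.0092 -0.0022 -0.0535] [ 0.0095  0.0049 -0.054 ] [73 75 76]
337 [ 0.0089 -0.0021 -0.0579] [ 0.0102  0.0047 -0.06  ] [77 77 76]
345 [ 0.0097 -0.002  -0.0638] [ 0.0093  0.0047 -0.0631] [75 76 75]
353 [ 0.0098 -0.0019 -0.0682] [ 0.0094  0.0045 -0.0677] [76 76 79]
361 [ 0.0085 -0.0018 -0.0704] [ 0.0104  0.0044 -0.0731] [168 174 172]
369 [ 0.0106 -0.0017 -0.0772] [ 0.0112  0.0042 -0.078 ] [31 29 30]
377 [ 0.0109 -0.0016 -0.081 ] [ 0.0102  0.0042 -0.0801] [23 24 33]
385 [ 0.0106 -0.0015 -0.084 ] [ 0.0108  0.0041 -0.0842] [23 25 24]
393 [ 0.0086 -0.0015 -0.0847] [ 0.0104  0.004  -0.0869] [31 26 29]
401 [ 0.0034 -0.0016 -0.0817] [ 0.0098  0.0039 -0.0892] [34 34 37]
409 [-0.0005 -0.0
[... 585 characters left out ...]
523, 0.007, 0.141]]
238 [[0.52, -0.007, 0.142], [0.524, -0.005, 0.144], [0.525, 0.0, 0.14], [0.525, 0.006, 0.136]]
240 [[0.519, -0.006, 0.131], [0.523, -0.004, 0.135], [0.524, 0.001, 0.131], [0.525, 0.006, 0.128]]
242 [[0.506, 0.003, 0.101], [0.526, -0.006, 0.131], [0.512, 0.01, 0.101], [0.517, 0.012, 0.104]]
244 [[0.512, -0.002, 0.103], [0.514, 0.003, 0.102], [0.517, 0.006, 0.102], [0.521, 0.009, 0.104]]
246 [[0.517, -0.005, 0.104], [0.519, -0.001, 0.103], [0.521, 0.004, 0.1], [0.525, 0.006, 0.104]]
248 [[0.521, -0.009, 0.104], [0.523, -0.004, 0.101], [0.528, -0.002, 0.106], [0.527, 0.004, 0.099]]
250 [[0.525, -0.011, 0.103], [0.526, -0.007, 0.1], [0.53, -0.003, 0.101], [0.533, 0.0, 0.102]]
```

Both cameras agree that the real fingertips sit about 36 mm behind the reported TCP (the block is unmoved, with no force). I'll allow for that offset, back off and go lower.

Request:
apply_moves([
  [-0.025,-0.003,0,-0.8,1],
  [-0.025,0,0,0,1],
  [-0.003,0,0.02,0,1],
  [0,0,0.018,0,1],
  [0,0,0,0,1],
])

```text
clock: 4.1
position: [0.4585, -0.0006, 0.0494]
ee_rot: [1.0, 0.017, 0.01, 0.01]
ft_force: [-0.6, 0.9, 0.1]
grip_width: -0.001
```

Request:
apply_moves([
  [0.01,0,0,0,1],
  [0.008,0,0,0,1],
  [0.008,0,0,0,1],
  [0,0,0,0,1],
])

```text
clock: 4.43
position: [0.488, 0.0002, 0.0523]
ee_rot: [1.0, 0.017, 0.011, 0.011]
ft_force: [-0.3, -0.3, 0.4]
grip_width: 0.003
```

```bash
python3 wp.py -.015 .02
```

```text
t 4.43 pos [4.88e-01 2.00e-04 5.23e-02] F [-0.3 -0.3  0.4] g 0.003
R cols [[0.999, 0.033, 0.023], [0.033, -0.999, -0.021], [0.022, 0.022, -1.0]]
[(0.5, 0.171), (0.51, 0.104), (0.52, 0.104), (0.53, 0.105), (0.54, 0.104), (0.55, 0.015), (0.56, 0.015), (0.57, 0.015), (0.58, 0.015), (0.59, 0.015), (0.6, 0.016), (0.61, 0.015), (0.62, 0.012), (0.63, 0.0), (0.64, 0.0), (0.65, 0.0), (0.66, 0.0)]
```

Request:
apply_moves([
  [0.007,0,0.001,0,1],
  [0.007,0,0,0,1],
  [0.007,0,0,0,1],
  [0.007,0,0,0,1],
])

```text
clock: 4.82
position: [0.5174, 0.0013, 0.0524]
ee_rot: [1.0, 0.017, 0.011, 0.011]
ft_force: [-0.3, -0.6, 0.5]
grip_width: 0.004
```

```bash
python3 wp.py -.015 .02
```

```text
t 4.82 pos [0.5174 0.0013 0.0524] F [-0.3 -0.6  0.5] g 0.004
R cols [[0.999, 0.033, 0.022], [0.034, -0.999, -0.021], [0.021, 0.022, -1.0]]
[(0.5, 0.14), (0.51, 0.148), (0.52, 0.164), (0.53, 0.171), (0.54, 0.112), (0.55, 0.108), (0.56, 0.104), (0.57, 0.099), (0.58, 0.015), (0.59, 0.015), (0.6, 0.015), (0.61, 0.015), (0.62, 0.015), (0.63, 0.044), (0.64, 0.044), (0.65, 0.0), (0.66, 0.0)]
```

Request:
apply_moves([
  [0.006,0,0,0,1],
  [0.006,0,0,0,1],
  [0.005,0,0,0,1],
  [0,0,0,0,1],
  [0,0,0,0,1],
])

```text
clock: 5.28
position: [0.5384, 0.0022, 0.0527]
ee_rot: [1.0, 0.017, 0.011, 0.01]
ft_force: [-0.6, 0.6, 0.8]
grip_width: -0.004
```

```bash
python3 wp.py -.015 .02
```

```text
t 5.28 pos [0.5384 0.0022 0.0527] F [-0.6  0.6  0.8] g -0.004
R cols [[0.999, 0.033, 0.023], [0.033, -0.999, -0.02], [0.022, 0.021, -1.0]]
[(0.5, 0.014), (0.51, 0.014), (0.52, 0.139), (0.53, 0.149), (0.54, 0.163), (0.55, 0.172), (0.56, 0.055), (0.57, 0.054), (0.58, 0.054), (0.59, 0.054), (0.6, 0.054), (0.61, 0.055), (0.62, 0.055), (0.63, 0.054), (0.64, 0.045), (0.65, 0.044), (0.66, 0.044)]
```

Request:
apply_moves([
  [-0.035,0,0,0,1],
  [-0.03,0,0,0,1],
  [-0.012,0.01,0,0,1],
  [0,0.03,0,0,1],
  [0,0.03,0,0,1],
])

```text
clock: 5.75
position: [0.4592, -0.0653, 0.0507]
ee_rot: [1.0, 0.022, 0.01, 0.009]
ft_force: [1.0, 0.7, 0.4]
grip_width: -0.003
```

Request:
apply_moves([
  [0,0.018,0,0,1],
  [0,0,0,0,1],
])

```text
clock: 5.92
position: [0.4585, -0.0897, 0.0513]
ee_rot: [1.0, 0.019, 0.01, 0.01]
ft_force: [-0.9, 0.1, 0.3]
grip_width: 0.001
```

Request:
apply_moves([
  [0.012,0,0.002,0.4,1],
  [0.01,0,0,0,1],
  [0.007,0,0,0,1],
  [0.007,0,0,0,1],
  [0.007,0,0,0,1],
])

```text
clock: 6.33
position: [0.5017, -0.0885, 0.0503]
ee_rot: [1.0, 0.014, 0.009, 0.011]
ft_force: [-0.5, -0.0, 1.5]
grip_width: -0.0
```

Request:
apply_moves([
  [0.006,0,0,0,1],
  [0.006,0,0,0,1],
  [0.006,0,0,0,1],
])

```text
clock: 6.58
position: [0.5219, -0.0863, 0.0507]
ee_rot: [1.0, 0.016, 0.009, 0.01]
ft_force: [-0.6, 0.8, 0.5]
grip_width: -0.002
```

```bash
python3 wp.py -.105 -.075
```

```text
t 6.58 pos [ 0.5219 -0.0863  0.0507] F [-0.6  0.8  0.5] g -0.002
R cols [[0.999, 0.031, 0.019], [0.031, -0.999, -0.021], [0.019, 0.021, -1.0]]
[(0.5, 0.0), (0.51, 0.141), (0.52, 0.152), (0.53, 0.167), (0.54, 0.169), (0.55, 0.111), (0.56, 0.106), (0.57, 0.1), (0.58, 0.096), (0.59, 0.015), (0.6, 0.015), (0.61, 0.015), (0.62, 0.015), (0.63, 0.015), (0.64, 0.045), (0.65, 0.0), (0.66, 0.0)]
```

Push over, then back off and look from above.

Request:
apply_moves([
  [0.006,0,0,0,1],
  [0.006,0,0,0,1],
  [0.004,0,0,0,1],
  [0,0,0,0,1],
  [0,0,0,0,1],
])

```text
clock: 7.05
position: [0.5412, -0.0851, 0.0509]
ee_rot: [1.0, 0.016, 0.01, 0.01]
ft_force: [0.4, 0.1, -0.0]
grip_width: -0.001
```

Request:
apply_moves([
  [-0.02,0,-0.035,0,1],
  [-0.02,-0.01,-0.035,0,1],
  [-0.02,-0.01,-0.035,0,1],
  [-0.01,-0.015,-0.035,0,1],
  [0,0,0,0,1],
])

```text
clock: 7.47
position: [0.4616, -0.048, 0.1887]
ee_rot: [1.0, 0.015, 0.004, 0.007]
ft_force: [2.0, 0.7, 0.9]
grip_width: 0.0
```

```bash
cat > lay.py <<'E'
from h import *
import sys
st(); i,d,K,T=cam('wrist'); W=cloud(d,K,T); save(sys.argv[1],i); np.savez('lay.npz',i=i,d=d,K=K,T=T)
b=(np.abs(W[...,2]-.0525)<.0055).astype(np.uint8)
n,l,s,c=cv2.connectedComponentsWithStats(b)
for k in range(1,n):
    if s[k][4]>800:
        w=W[l==k]; r=cv2.minAreaRect((w[:,:2]*1000).astype(np.float32)); print(s[k],np.nanmedian(w,0).round(4),np.round(r[0],1),np.round(r[1],1),round(r[2],2))
E
python3 lay.py w3.png
```

```text
t 7.47 pos [ 0.4616 -0.048   0.1887] F [2.  0.7 0.9] g 0.0
R cols [[1.0, 0.03, 0.008], [0.031, -0.999, -0.013], [0.008, 0.013, -1.0]]
[ 202    0   79  106 7569] [0.5752 0.0055 0.0522] [573.4   5.7] [67.1 50.4] 2.78
[ 340    0   77  110 7787] [ 0.5769 -0.0881  0.0523] [575.  -88.4] [70.1 50.3] 0.75
```

View pics/w3.png

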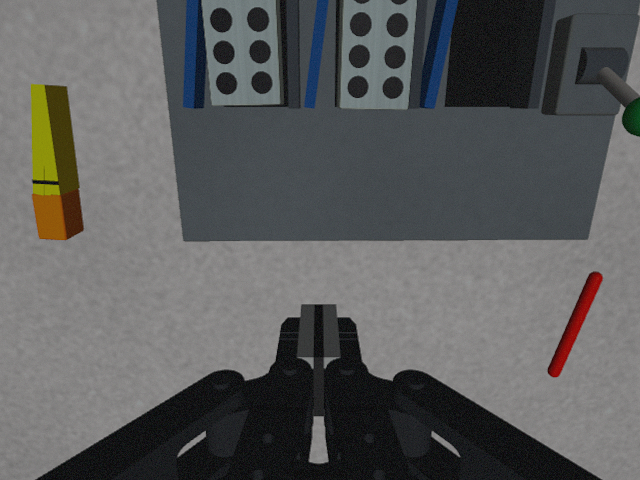

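Both blocks lie flat, wells up, with near ends at the mouths (row ≈106). Next, go above the nearest wedge (head at (58,215)).

Request:
apply_moves([
  [-0.004,-0.037,0,0,-0.2],
  [-0.004,-0.037,0,0,-0.2],
  [-0.004,-0.037,0,0,-0.2],
  [-0.004,-0.037,0,0,-0.2],
  [-0.004,-0.037,0,0,-0.2],
])

```text
clock: 7.93
position: [0.4363, 0.1301, 0.1807]
ee_rot: [1.0, 0.005, 0.003, 0.009]
ft_force: [1.3, 0.2, -0.7]
grip_width: 0.602
```

Request:
apply_moves([
  [-0.004,-0.03,0,0,-0.2],
  [0,0,0,0,-0.2],
])

```text
clock: 8.1
position: [0.4293, 0.168, 0.1789]
ee_rot: [1.0, 0.009, 0.002, 0.008]
ft_force: [-1.2, -0.8, -0.1]
grip_width: 0.599
```

```bash
cat > wd.py <<'E'
from h import *
# wedges seen by the wrist camera: head centre, heading
def wedges(show=True):
    o=st(); Rm=R.from_quat(o['ee_rot']).as_matrix(); i,d,K,T=cam('wrist'); W=cloud(d,K,T); hsv=cv2.cvtColor(i,cv2.COLOR_RGB2HSV)
    top=(np.abs(W[...,2]-.031)<.007)|(np.abs(W[...,2]-.043)<.004)
    m=(cv2.inRange(hsv,(4,130,60),(35,255,255))>0)&top
    m=cv2.morphologyEx(m.astype(np.uint8),cv2.MORPH_CLOSE,np.ones((9,9)))
    n,l,s,c=cv2.connectedComponentsWithStats(m)
    for k in range(1,n):
        if s[k][4]<600: continue
        q=(l==k)&top
        orr=q&(hsv[...,0]<=18); ye=q&(hsv[...,0]>=22)
        ro=cv2.minAreaRect((W[orr][:,:2]*1000).astype(np.float32)); P=W[ye][:,:2]; hc=np.array(ro[0])/1000
        a=(P.mean(0)-hc); a/=np.linalg.norm(a)
        # straight (right) side line of all top points
        A=W[q][:,:2]-hc; s_=A@a; t_=A@np.array([-a[1],a[0]])
        b=np.arange(-.015,.1,.006); lo=[(x,np.percentile(t_[abs(s_-x)<.004],2)) for x in b if (abs(s_-x)<.004).sum()>5]
        lo=np.array(lo); f=np.polyfit(lo[:,0],lo[:,1],1); yaw=np.arctan2(a[1],a[0])+np.arctan(f[0])
        tyaw=np.arctan2(Rm[1,0],Rm[0,0]); D=Rm.T@np.r_[hc-o['position'][:2],0]
        print('bbox',s[k][:4],'head',hc.round(4),'size',np.round(ro[1],1),'yaw deg',np.degrees(yaw).round(2),'z',np.nanmedian(W[q][:,2]).round(4),'| tool yaw',np.degrees(tyaw).round(2),'-> turn',np.degrees(tyaw-yaw).round(2),'dtool',D.round(4), 'straight off',round(f[1],4))
    return i
if __name__=='__main__':
    import sys
    i=wedges()
    if len(sys.argv)>1: save(sys.argv[1],i)
E
python3 wd.py w4.png
```

```text
t 8.1 pos [0.4293 0.168  0.1789] F [-1.2 -0.8 -0.1] g 0.599
R cols [[1.0, 0.018, 0.005], [0.018, -1.0, -0.016], [0.005, 0.016, -1.0]]
bbox [181   0  37 175] head [0.4796 0.2585] size [49.9 24.6] yaw deg 1.32 z 0.03 | tool yaw 1.03 -> turn -0.29 dtool [ 0.052  -0.0896 -0.0012] straight off -0.0119
bbox [ 58  44  61 171] head [0.4461 0.3422] size [49.1 25. ] yaw deg 6.53 z 0.0299 | tool yaw 1.03 -> turn -5.5 dtool [ 0.0199 -0.1739 -0.0027] straight off -0.0118
bbox [292  45  37 168] head [0.4507 0.1741] size [23.4 50.7] yaw deg -1.92 z 0.0302 | tool yaw 1.03 -> turn 2.95 dtool [ 0.0215 -0.0058  0.    ] straight off -0.0113
```

View pics/w4.png

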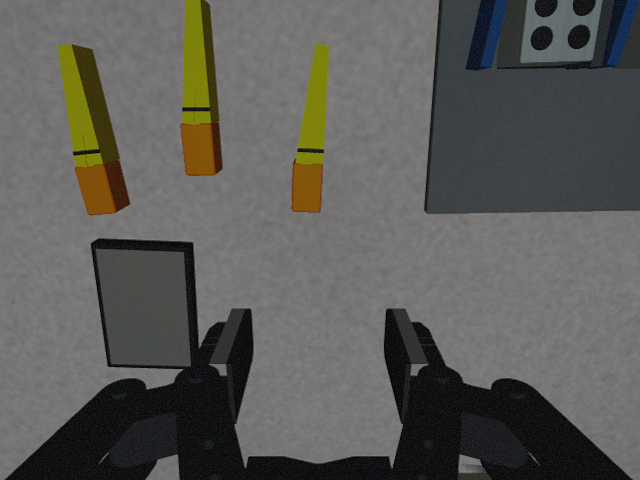

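Request:
apply_moves([
  [0.009,-0.003,0.035,2.9,-0.2],
  [0.008,-0.003,0.035,0,-0.2],
  [0,0,0.035,0,-0.2],
  [0,0,0.02,0,-0.2],
  [0,0,0,0,-0.2],
])

```text
clock: 8.57
position: [0.4501, 0.1649, 0.0471]
ee_rot: [1.0, -0.02, 0.003, 0.009]
ft_force: [-1.6, -0.3, -0.9]
grip_width: 0.6
```

```bash
python3 wd.py
```

```text
t 8.57 pos [0.4501 0.1649 0.0471] F [-1.6 -0.3 -0.9] g 0.6
R cols [[0.999, -0.04, 0.006], [-0.04, -0.999, -0.019], [0.007, 0.018, -1.0]]
bbox [ 72   0  86 273] head [0.4795 0.2583] size [50.4 24.5] yaw deg 1.3 z 0.03 | tool yaw -2.28 -> turn -3.57 dtool [ 0.0256 -0.0945 -0.0016] straight off -0.0118
bbox [274  58  47 257] head [0.451  0.1743] size [23.4 51.2] yaw deg -1.94 z 0.0302 | tool yaw -2.28 -> turn -0.34 dtool [ 0.0005 -0.0094 -0.0002] straight off -0.0115
```

Request:
apply_moves([
  [-0.004,-0.009,0.005,0,-0.2],
  [0,0,0.03,0,-0.2],
  [0,0,0.025,0,-0.2],
  [0,0,0.01,0,-0.2],
  [0,0,0,0,-0.2],
])

```text
clock: 9.03
position: [0.453, 0.1707, -0.0177]
ee_rot: [1.0, -0.023, 0.007, 0.009]
ft_force: [0.1, -0.3, 0.3]
grip_width: 0.599
```

```bash
python3 - <<'E'
from h import *
o=st(); i,d,K,T=cam('wrist'); W=cloud(d,K,np.array(camera_info('wrist')['T_tool_cam'])); save('w5.png',i)
m=(W[...,2]>-.09)&(abs(W[...,0])<.014); m[:280]=0
print('tip tool z', np.nanpercentile(W[310:330][m[310:330]][:,2],[50,90,98]) if m[310:330].any() else None)
E
```

```text
t 9.03 pos [ 0.453   0.1707 -0.0177] F [ 0.1 -0.3  0.3] g 0.599
R cols [[0.999, -0.046, 0.014], [-0.046, -0.999, -0.018], [0.015, 0.018, -1.0]]
tip tool z [-0.02050118 -0.01669677 -0.0159314 ]
```

View pics/w5.png

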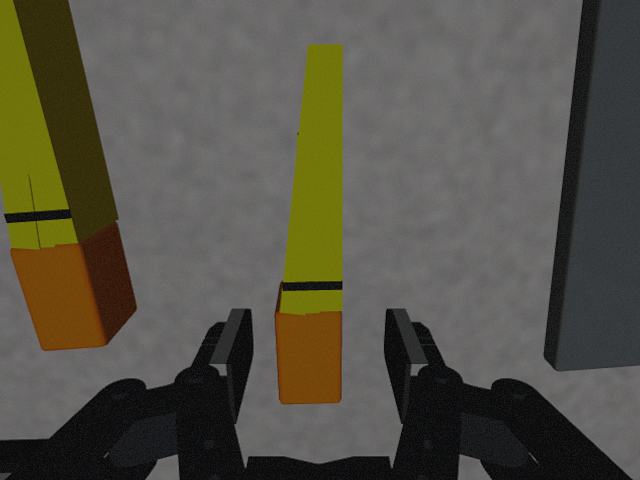

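Request:
apply_moves([
  [-0.006,-0.003,0.006,0,-0.2],
  [0,0,0.003,0,-0.2],
  [0,0,0,0,1],
  [0,0,0,0,1],
  [0,0,0,0,1],
], squeeze=90)

```text
clock: 9.5
position: [0.4508, 0.1751, -0.021]
ee_rot: [1.0, -0.023, 0.011, 0.008]
ft_force: [0.6, 1.3, -1.4]
grip_width: 0.258
```

Request:
apply_moves([
  [0,0,0,0,1],
  [0,0,0,0,1],
  [0,0,0,0,1],
  [0,0,0,0,1],
])

```text
clock: 9.83
position: [0.4515, 0.175, -0.0201]
ee_rot: [1.0, -0.024, 0.012, 0.008]
ft_force: [0.8, -0.8, -0.2]
grip_width: 0.258
```

Request:
apply_moves([
  [0,0,0,0,0.1],
  [0,0,0,0,0.1],
  [-0.003,0,0.007,0,0.1],
  [0,0,0.005,0,0.1],
  [0,0,0,0,0.1],
])

```text
clock: 10.25
position: [0.4492, 0.175, -0.033]
ee_rot: [1.0, -0.024, 0.013, 0.008]
ft_force: [0.9, -1.6, 2.1]
grip_width: 0.452
```

Request:
apply_moves([
  [0,0,0,0,1],
  [0,0,0,0,1],
  [0,0,0,0,1],
  [0,0,0,0,1],
])

```text
clock: 10.58
position: [0.4508, 0.178, -0.0316]
ee_rot: [1.0, -0.023, 0.014, 0.006]
ft_force: [0.9, -0.3, 1.5]
grip_width: 0.264
```

Request:
apply_moves([
  [0,0,-0.03,0,1],
  [0,0,-0.03,-4.4,1],
  [-0.012,0.035,0,0,1],
  [-0.012,0.035,0,0,1],
  [-0.006,0.035,0,0,1],
])

```text
clock: 11.0
position: [0.4209, 0.0783, 0.0301]
ee_rot: [1.0, 0.024, 0.013, 0.004]
ft_force: [1.1, -0.3, -0.5]
grip_width: 0.269
```

Request:
apply_moves([
  [0,0.03,0,0,1],
  [0,0,0,0,1],
  [0,0,0,0,1],
])

```text
clock: 11.25
position: [0.4198, 0.0389, 0.0297]
ee_rot: [1.0, 0.019, 0.012, 0.006]
ft_force: [-0.4, 0.8, -1.1]
grip_width: 0.265
```

```bash
cat > held.py <<'E'
from h import *
import sys
# bay frames (world), yaw .03
PSI=.03; X=np.array([np.cos(PSI),np.sin(PSI)]); Y=np.array([-X[1],X[0]])
BAY={3:np.array([.5385,-.0258]),2:np.array([.5410,-.1155])}
def held(bay,save_as=None):
    o=st(); Rm=R.from_quat(o['ee_rot']).as_matrix(); i,d,K,T=cam('wrist'); W=cloud(d,K,T); hsv=cv2.cvtColor(i,cv2.COLOR_RGB2HSV)
    if save_as: save(save_as,i)
    m=(cv2.inRange(hsv,(21,130,50),(36,255,255))>0); m[:, :180]=0; m[:,460:]=0
    n,l,s,c=cv2.connectedComponentsWithStats(m.astype(np.uint8)); k=1+np.argmax(s[1:,4]); m=(l==k)
    zt=np.nanpercentile(W[m][:,2],90); m&=W[...,2]>zt-.008
    P=W[m]; B=np.c_[(P[:,:2]-BAY[bay])@X,(P[:,:2]-BAY[bay])@Y]
    xs=np.arange(np.nanmin(B[:,0])+.006,np.nanmax(B[:,0])-.004,.005)
    r=[(x,np.percentile(B[abs(B[:,0]-x)<.003,1],3),np.percentile(B[abs(B[:,0]-x)<.003,1],97),np.median(P[abs(B[:,0]-x)<.003,2])) for x in xs if (abs(B[:,0]-x)<.003).sum()>8]
    r=np.array(r); f=np.polyfit(r[:,0],r[:,1],1); fz=np.polyfit(r[:,0],r[:,3],1)
    tip=np.nanpercentile(B[:,0],99.5)
    print('tip x_b',tip.round(4),'head x_b',(tip-.105).round(4),'straight side y_b at tip',np.polyval(f,tip).round(4),'at root',np.polyval(f,tip-.085).round(4),'yaw vs bay deg',np.degrees(f[0]).round(2),'left side at tip',r[-1,2].round(4),'z tip/root',np.polyval(fz,tip).round(4),np.polyval(fz,tip-.085).round(4),'tool yaw vs bay',np.degrees(np.arctan2(Rm[1,0],Rm[0,0])-PSI).round(2))
    b=(np.abs(W[...,2]-.0525)<.005)&~m&(hsv[...,1]<90); n,l,s,c=cv2.connectedComponentsWithStats(b.astype(np.uint8))
    for k in range(1,n):
        if s[k][4]>800:
            w=W[l==k][:,:2]; B=np.c_[(w-BAY[bay])@X,(w-BAY[bay])@Y]
            print('block-like comp x_b',np.percentile(B[:,0],[1,99]).round(4),'y_b',np.percentile(B[:,1],[1,99]).round(4))
held(int(sys.argv[1]),sys.argv[2] if len(sys.argv)>2 else None)
E
python3 held.py 3 w6.png
```

```text
t 11.25 pos [0.4198 0.0389 0.0297] F [-0.4  0.8 -1.1] g 0.265
R cols [[0.999, 0.039, 0.024], [0.039, -0.999, -0.012], [0.023, 0.013, -1.0]]
tip x_b -0.0155 head x_b -0.1205 straight side y_b at tip 0.0562 at root 0.0568 yaw vs bay deg -0.4 left side at tip 0.0667 z tip/root 0.0912 0.0917 tool yaw vs bay 0.51
```

View pics/w6.png

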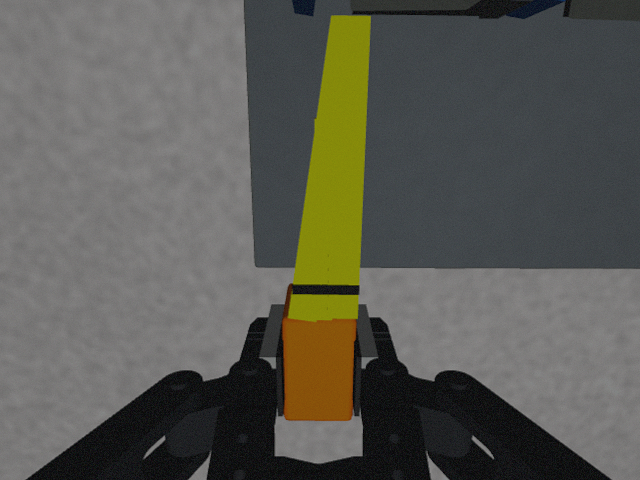

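Request:
apply_moves([
  [0,-0.002,0.02,0,1],
  [0,0,0.015,0,1],
  [0,0,0.006,0,1],
  [0,0,0,0,1],
])

```text
clock: 11.63
position: [0.4217, 0.0434, -0.0124]
ee_rot: [1.0, 0.021, 0.013, 0.006]
ft_force: [0.1, 0.9, -0.9]
grip_width: 0.266
```

```bash
python3 held.py 3
```

```text
t 11.63 pos [ 0.4217  0.0434 -0.0124] F [ 0.1  0.9 -0.9] g 0.266
R cols [[0.999, 0.042, 0.025], [0.042, -0.999, -0.011], [0.025, 0.012, -1.0]]
tip x_b -0.0136 head x_b -0.1186 straight side y_b at tip 0.0608 at root 0.0611 yaw vs bay deg -0.19 left side at tip 0.0713 z tip/root 0.0492 0.0496 tool yaw vs bay 0.69
```

Request:
apply_moves([
  [0,0.004,0.003,0,1],
  [0,0,0.002,0,1],
  [0,0,0,0,1],
])

```text
clock: 11.93
position: [0.4232, 0.0404, -0.0159]
ee_rot: [1.0, 0.022, 0.013, 0.006]
ft_force: [0.3, -0.8, -0.9]
grip_width: 0.266
```

```bash
python3 held.py 3
```

```text
t 11.93 pos [ 0.4232  0.0404 -0.0159] F [ 0.3 -0.8 -0.9] g 0.266
R cols [[0.999, 0.044, 0.027], [0.045, -0.999, -0.011], [0.026, 0.012, -1.0]]
tip x_b -0.0123 head x_b -0.1173 straight side y_b at tip 0.0581 at root 0.0581 yaw vs bay deg 0.0 left side at tip 0.0685 z tip/root 0.0459 0.0461 tool yaw vs bay 0.83
block-like comp x_b [-0.1267 -0.1042] y_b [0.0455 0.0583]
block-like comp x_b [-0.1271 -0.1046] y_b [0.0807 0.0932]
```

Good: straight side at 58 mm, parallel to the bay, bottom 4 mm above the floor. Enter the slot.

Request:
apply_moves([
  [0.008,0.0015,0.001,0,1],
  [0.008,0.0005,0,0,1],
  [0.008,0.0005,0,0,1],
  [0.006,0,0,0,1],
  [0,0,0,0,1],
])

```text
clock: 12.4
position: [0.458, 0.0389, -0.0147]
ee_rot: [1.0, 0.022, 0.015, 0.006]
ft_force: [0.2, -0.3, -0.6]
grip_width: 0.266
```

```bash
python3 held.py 3 w7.png
```

```text
t 12.4 pos [ 0.458   0.0389 -0.0147] F [ 0.2 -0.3 -0.6] g 0.266
R cols [[0.999, 0.044, 0.03], [0.044, -0.999, -0.011], [0.029, 0.013, -0.999]]
tip x_b 0.0223 head x_b -0.0827 straight side y_b at tip 0.0555 at root 0.0555 yaw vs bay deg -0.02 left side at tip 0.0659 z tip/root 0.0473 0.0474 tool yaw vs bay 0.8
block-like comp x_b [0.0026 0.0254] y_b [0.0057 0.0545]
block-like comp x_b [-0.0921 -0.0699] y_b [0.0424 0.0557]
```

View pics/w7.png

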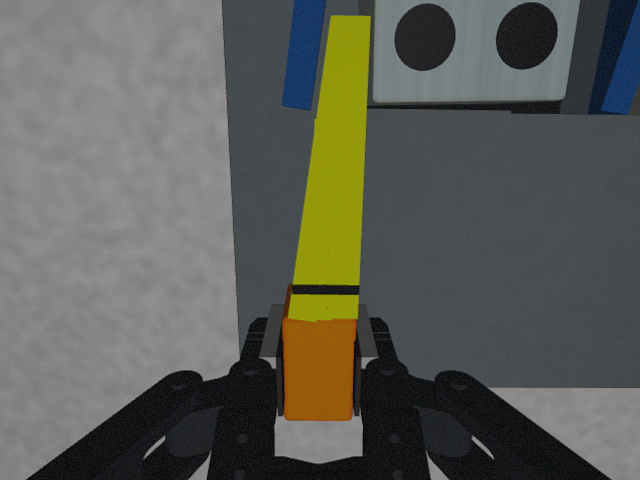

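Request:
apply_moves([
  [0,0.002,0.002,-0.4,1],
  [0.002,0.003,0.001,-0.4,1],
  [0.004,0.003,0.001,0,1],
  [0.006,0.0015,0,0,1],
  [0,0,0,0,1],
])

```text
clock: 12.87
position: [0.4685, 0.0332, -0.0197]
ee_rot: [0.999, 0.033, 0.013, 0.004]
ft_force: [1.9, 1.1, 2.5]
grip_width: 0.265
```

```bash
python3 held.py 3
```

```text
t 12.87 pos [ 0.4685  0.0332 -0.0197] F [1.9 1.1 2.5] g 0.265
R cols [[0.997, 0.066, 0.026], [0.067, -0.998, -0.008], [0.026, 0.01, -1.0]]
tip x_b 0.033 head x_b -0.072 straight side y_b at tip 0.0518 at root 0.0498 yaw vs bay deg 1.35 left side at tip 0.0621 z tip/root 0.0422 0.0423 tool yaw vs bay 2.1
block-like comp x_b [0.0039 0.0355] y_b [0.0017 0.0506]
block-like comp x_b [-0.0824 -0.0585] y_b [0.0719 0.0858]
block-like comp x_b [-0.0813 -0.0574] y_b [0.0369 0.0497]
```

Request:
apply_moves([
  [0.005,0.0005,0,1.3,1],
  [0.008,0,0,0,1],
  [0.007,0,0,0,1],
  [0,0,0,0,1],
])

```text
clock: 13.25
position: [0.4865, 0.0359, -0.0193]
ee_rot: [1.0, 0.023, 0.011, 0.004]
ft_force: [2.0, 1.4, 1.2]
grip_width: 0.266
```

```bash
python3 held.py 3
```

```text
t 13.25 pos [ 0.4865  0.0359 -0.0193] F [2.  1.4 1.2] g 0.266
R cols [[0.999, 0.046, 0.022], [0.047, -0.999, -0.007], [0.021, 0.008, -1.0]]
tip x_b 0.0512 head x_b -0.0538 straight side y_b at tip 0.0519 at root 0.0516 yaw vs bay deg 0.26 left side at tip 0.0617 z tip/root 0.0422 0.0427 tool yaw vs bay 0.95
block-like comp x_b [0.005  0.0529] y_b [0.0017 0.0508]
block-like comp x_b [-0.0632 -0.0393] y_b [0.0389 0.0516]
block-like comp x_b [-0.0633 -0.0399] y_b [0.0741 0.0874]
```

Request:
apply_moves([
  [0.007,0.001,0,0,1],
  [0.007,0.001,0,0,1],
  [0.005,0.0005,0,0,1],
  [0,0,0,0,1],
])

```text
clock: 13.63
position: [0.5049, 0.0354, -0.0192]
ee_rot: [1.0, 0.024, 0.01, 0.003]
ft_force: [0.4, 0.9, 1.5]
grip_width: 0.265
```

```bash
python3 held.py 3
```

```text
t 13.63 pos [ 0.5049  0.0354 -0.0192] F [0.4 0.9 1.5] g 0.265
R cols [[0.999, 0.047, 0.019], [0.047, -0.999, -0.006], [0.019, 0.007, -1.0]]
tip x_b 0.0698 head x_b -0.0352 straight side y_b at tip 0.0508 at root 0.0505 yaw vs bay deg 0.24 left side at tip 0.0612 z tip/root 0.0421 0.0428 tool yaw vs bay 1.0
block-like comp x_b [0.0063 0.0714] y_b [0.0011 0.0499]
block-like comp x_b [-0.0449 -0.0212] y_b [0.073  0.0862]
block-like comp x_b [-0.0448 -0.0208] y_b [0.0378 0.0505]
```

Request:
apply_moves([
  [0.004,0.0005,0,0,1],
  [0.004,0,0,0,1],
  [0.004,0,0,0,1],
])

```text
clock: 13.93
position: [0.5088, 0.0357, -0.02]
ee_rot: [1.0, 0.023, 0.001, 0.004]
ft_force: [-38.1, 0.6, 46.2]
grip_width: 0.264
```

```bash
python3 held.py 3
```

```text
t 13.93 pos [ 0.5088  0.0357 -0.02  ] F [-38.1   0.6  46.2] g 0.264
R cols [[0.999, 0.045, 0.003], [0.045, -0.999, -0.008], [0.003, 0.008, -1.0]]
tip x_b 0.0741 head x_b -0.0309 straight side y_b at tip 0.0504 at root 0.0505 yaw vs bay deg -0.08 left side at tip 0.0607 z tip/root 0.0422 0.0422 tool yaw vs bay 0.87
block-like comp x_b [0.0065 0.0758] y_b [0.0009 0.0498]
block-like comp x_b [-0.0399 -0.0158] y_b [0.0732 0.0866]
block-like comp x_b [-0.0399 -0.0154] y_b [0.0375 0.0507]
```

Request:
apply_moves([
  [0,0,0,0,1],
  [0,0,0,0,1],
  [0,0,0,0,0.1],
  [0,0,0,0,0.1],
  [0,0,0,0,0.1],
])

```text
clock: 14.4
position: [0.5088, 0.0331, -0.0197]
ee_rot: [1.0, 0.021, 0.001, 0.006]
ft_force: [0.2, 0.5, -0.1]
grip_width: 0.446
```

Request:
apply_moves([
  [0,0,-0.035,0,0.1],
  [0,0,-0.035,0,0.1],
  [-0.02,0,-0.03,0,0.1],
  [-0.02,0,-0.03,0,-0.2],
  [0,0,0,0,-0.2],
])

```text
clock: 14.82
position: [0.4661, 0.0304, 0.1129]
ee_rot: [1.0, 0.019, -0.003, 0.006]
ft_force: [1.5, 0.6, 0.7]
grip_width: 0.598
```

```bash
sed -i 's/m\[:, :180\]=0; m\[:,460:\]=0/m[:, :180]=0; m[:,460:]=0; m\&=(np.abs((W[...,:2]-BAY[bay])@Y-.06)<.02)/' held.py; python3 held.py 3; python3 wd.py
```

```text
t 14.82 pos [0.4661 0.0304 0.1129] F [1.5 0.6 0.7] g 0.598
R cols [[0.999, 0.039, -0.005], [0.039, -0.999, -0.011], [-0.006, 0.011, -1.0]]
tip x_b 0.0608 head x_b -0.0442 straight side y_b at tip 0.05 at root 0.0508 yaw vs bay deg -0.5 left side at tip 0.0621 z tip/root 0.0422 0.0421 tool yaw vs bay 0.51
block-like comp x_b [0.0057 0.059 ] y_b [0.0006 0.0494]
block-like comp x_b [0.0003 0.06  ] y_b [-0.0874 -0.0382]
t 14.87 pos [0.4664 0.0295 0.1108] F [ 0.9 -1.1 -0.6] g 0.599
R cols [[0.999, 0.038, -0.006], [0.038, -0.999, -0.012], [-0.007, 0.011, -1.0]]
bbox [289   0  43 207] head [0.5112 0.0352] size [49.9 23.7] yaw deg 1.39 z 0.0422 | tool yaw 2.15 -> turn 0.76 dtool [ 0.045  -0.004  -0.0003] straight off -0.0114
```

Request:
apply_moves([
  [0.003,-0.038,-0.003,0.8,-0.2],
  [0.003,-0.038,-0.003,0,-0.2],
  [0.003,-0.038,-0.003,0,-0.2],
  [0.003,-0.038,-0.003,0,-0.2],
  [0.003,-0.038,-0.003,0,-0.2],
])

```text
clock: 15.33
position: [0.479, 0.2123, 0.1146]
ee_rot: [1.0, -0.0, -0.008, 0.009]
ft_force: [0.9, -0.4, -0.2]
grip_width: 0.597
```

Request:
apply_moves([
  [0.0,-0.034,0,0,-0.2],
  [0,0,0,0,-0.2],
  [0,0,0,0,-0.2],
])

```text
clock: 15.58
position: [0.4764, 0.2568, 0.1092]
ee_rot: [1.0, 0.004, -0.011, 0.007]
ft_force: [1.5, -1.0, -0.0]
grip_width: 0.605
```

```bash
python3 wd.py
```

```text
t 15.58 pos [0.4764 0.2568 0.1092] F [ 1.5 -1.  -0. ] g 0.605
R cols [[1.0, 0.009, -0.023], [0.009, -1.0, -0.014], [-0.023, 0.014, -1.0]]
bbox [293  59  37 203] head [0.4797 0.2591] size [50.8 23.1] yaw deg 1.07 z 0.0302 | tool yaw 0.5 -> turn -0.57 dtool [ 0.0032 -0.0023 -0.0001] straight off -0.0114
bbox [153 117  60 189] head [0.4467 0.3424] size [50.6 24.1] yaw deg 6.57 z 0.0301 | tool yaw 0.5 -> turn -6.08 dtool [-0.029  -0.0859 -0.0005] straight off -0.0115
```

Request:
apply_moves([
  [0,-0.0035,0.03,-0.6,-0.2],
  [0,0,0.04,0,-0.2],
  [0,0,0.035,0,-0.2],
  [0,0,0.01,0,-0.2],
  [0,0,0,0,-0.2],
])

```text
clock: 16.05
position: [0.4754, 0.2533, -0.0124]
ee_rot: [1.0, 0.007, -0.012, 0.008]
ft_force: [-0.5, 0.3, 0.2]
grip_width: 0.6
```

```bash
python3 wd.py
```

```text
t 16.05 pos [ 0.4754  0.2533 -0.0124] F [-0.5  0.3  0.2] g 0.6
R cols [[1.0, 0.014, -0.024], [0.013, -1.0, -0.016], [-0.024, 0.016, -1.0]]
bbox [269  25  67 358] head [0.4799 0.2591] size [52.  23.8] yaw deg 1.07 z 0.0302 | tool yaw 0.76 -> turn -0.31 dtool [ 0.0046 -0.0057 -0.0002] straight off -0.0113
bbox [  0 136 122 284] head [0.4551 0.3437] size [35.3 25.2] yaw deg 2.83 z 0.0301 | tool yaw 0.76 -> turn -2.07 dtool [-0.0191 -0.0907 -0.001 ] straight off -0.0081
```

Request:
apply_moves([
  [0,-0.005,0.008,-0.3,-0.2],
  [0,0,0.01,0,-0.2],
  [0,0,0.004,0,0.1],
  [0,0,0,0,0.1],
  [0,0,0,0,0.1],
])

```text
clock: 16.52
position: [0.4795, 0.2589, -0.0301]
ee_rot: [1.0, 0.008, -0.008, 0.007]
ft_force: [-0.1, 0.1, 0.1]
grip_width: 0.448
```

Request:
apply_moves([
  [0,0,0,0,1],
  [0,0,0,0,1],
  [0,0,0,0,1],
  [0,0,0,0,1],
  [0,0,0,0,1],
])

```text
clock: 16.93
position: [0.4806, 0.2595, -0.028]
ee_rot: [1.0, 0.008, -0.007, 0.006]
ft_force: [-0.7, 0.5, -1.6]
grip_width: 0.265
```

Request:
apply_moves([
  [0,0,-0.037,0,1],
  [0,0,-0.037,-0.8,1],
  [-0.007,0.035,-0.01,0,1],
  [-0.007,0.035,-0.002,0,1],
  [-0.007,0.035,-0.002,0,1],
])

```text
clock: 17.35
position: [0.4618, 0.1607, 0.0643]
ee_rot: [1.0, 0.022, -0.008, 0.004]
ft_force: [0.6, -0.1, -1.1]
grip_width: 0.267
```

Request:
apply_moves([
  [-0.007,0.035,0,0,1],
  [-0.007,0.035,0,0,1],
  [-0.006,0.035,0,0,1],
  [-0.006,0.035,0,0,1],
  [-0.006,0.035,0,0,1],
])

```text
clock: 17.77
position: [0.4354, -0.0228, 0.0678]
ee_rot: [1.0, 0.023, -0.006, 0.005]
ft_force: [1.9, 0.8, -0.3]
grip_width: 0.259
```

Request:
apply_moves([
  [0,0.01,0,0,1],
  [0,0,0,0,1],
  [0,0,0,0,1],
])

```text
clock: 18.02
position: [0.4339, -0.0419, 0.0679]
ee_rot: [1.0, 0.017, -0.007, 0.007]
ft_force: [1.5, 0.6, -0.7]
grip_width: 0.265
```

```bash
sed -i 's/-.06)<.02)/-.062)<.03)/' held.py; python3 held.py 2
```

```text
t 18.02 pos [ 0.4339 -0.0419  0.0679] F [ 1.5  0.6 -0.7] g 0.265
R cols [[0.999, 0.034, -0.013], [0.034, -0.999, -0.013], [-0.013, 0.013, -1.0]]
tip x_b -0.0059 head x_b -0.1109 straight side y_b at tip 0.0658 at root 0.0655 yaw vs bay deg 0.24 left side at tip 0.0763 z tip/root 0.1274 0.1273 tool yaw vs bay 0.22
block-like comp x_b [0.005  0.0156] y_b [0.0898 0.1386]
block-like comp x_b [-0.0004  0.0161] y_b [0.0026 0.0516]
```

Request:
apply_moves([
  [-0.006,0.005,0.02,0,1],
  [0,0.004,0.03,0,1],
  [0,0,0.02,0,1],
  [0,0,0.005,0,1],
  [0,0,0,0,1],
])

```text
clock: 18.48
position: [0.4306, -0.0436, -0.0078]
ee_rot: [1.0, 0.023, -0.004, 0.006]
ft_force: [0.3, -0.5, -0.5]
grip_width: 0.262
```

```bash
python3 held.py 2
```

```text
t 18.48 pos [ 0.4306 -0.0436 -0.0078] F [ 0.3 -0.5 -0.5] g 0.262
R cols [[0.999, 0.046, -0.008], [0.046, -0.999, -0.011], [-0.008, 0.011, -1.0]]
tip x_b -0.0096 head x_b -0.1146 straight side y_b at tip 0.0654 at root 0.0639 yaw vs bay deg 1.04 left side at tip 0.0757 z tip/root 0.0523 0.0517 tool yaw vs bay 0.93
```

Request:
apply_moves([
  [0,0.006,0.002,1,1],
  [0,0.003,0.003,0,1],
  [0,0.001,0,0,1],
  [0,0,0,0,1],
])

```text
clock: 18.87
position: [0.4341, -0.0531, -0.0092]
ee_rot: [1.0, 0.015, -0.001, 0.006]
ft_force: [0.1, -0.1, -0.7]
grip_width: 0.265
```

```bash
python3 held.py 2
```

```text
t 18.87 pos [ 0.4341 -0.0531 -0.0092] F [ 0.1 -0.1 -0.7] g 0.265
R cols [[1.0, 0.03, -0.003], [0.03, -0.999, -0.012], [-0.003, 0.012, -1.0]]
tip x_b -0.0068 head x_b -0.1118 straight side y_b at tip 0.0542 at root 0.054 yaw vs bay deg 0.09 left side at tip 0.0647 z tip/root 0.0514 0.0504 tool yaw vs bay -0.01
block-like comp x_b [-0.0007  0.0012] y_b [0.003  0.0514]
```

Request:
apply_moves([
  [0,-0.0015,0.005,0,1],
  [0.008,0,0.002,0,1],
  [0.008,0,0,0,1],
  [0.008,0,0,0,1],
  [0,0,0,0,1],
])

```text
clock: 19.33
position: [0.4614, -0.0514, -0.016]
ee_rot: [1.0, 0.014, -0.0, 0.007]
ft_force: [0.4, 0.6, -1.7]
grip_width: 0.265
```

```bash
python3 held.py 2 w8.png
```

```text
t 19.33 pos [ 0.4614 -0.0514 -0.016 ] F [ 0.4  0.6 -1.7] g 0.265
R cols [[1.0, 0.029, -0.0], [0.029, -0.999, -0.014], [-0.001, 0.014, -1.0]]
tip x_b 0.0205 head x_b -0.0845 straight side y_b at tip 0.055 at root 0.055 yaw vs bay deg 0.0 left side at tip 0.0656 z tip/root 0.0448 0.0436 tool yaw vs bay -0.07
block-like comp x_b [0.0054 0.0266] y_b [0.0896 0.1386]
block-like comp x_b [0.0001 0.0267] y_b [0.0027 0.0516]
block-like comp x_b [-0.0894 -0.0668] y_b [0.0422 0.0552]
block-like comp x_b [-0.0895 -0.0665] y_b [0.0776 0.0864]
```

View pics/w8.png

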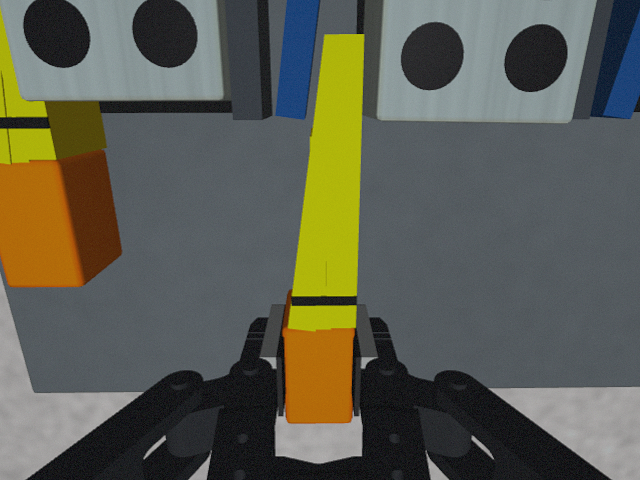

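The blade tip (345,35) is in slot 2, between the blue fence and the block. Press sideways and advance.

Request:
apply_moves([
  [0.003,0.002,0.002,0,1],
  [0.006,0.002,0,0,1],
  [0.007,0.0015,0,0,1],
  [0.007,0.001,0,0,1],
  [0,0,0,0,1],
])

```text
clock: 19.8
position: [0.4804, -0.0545, -0.0171]
ee_rot: [1.0, 0.016, -0.006, 0.007]
ft_force: [-0.6, -0.3, 0.1]
grip_width: 0.263
```

```bash
python3 held.py 2
```

```text
t 19.8 pos [ 0.4804 -0.0545 -0.0171] F [-0.6 -0.3  0.1] g 0.263
R cols [[0.999, 0.032, -0.013], [0.031, -0.999, -0.013], [-0.013, 0.013, -1.0]]
tip x_b 0.0401 head x_b -0.0649 straight side y_b at tip 0.0517 at root 0.0514 yaw vs bay deg 0.23 left side at tip 0.0621 z tip/root 0.0425 0.0423 tool yaw vs bay 0.08
block-like comp x_b [0.0057 0.0456] y_b [0.0896 0.138 ]
block-like comp x_b [0.0007 0.046 ] y_b [0.0018 0.0506]
block-like comp x_b [-0.0696 -0.0467] y_b [0.0388 0.0516]
block-like comp x_b [-0.0698 -0.0466] y_b [0.0739 0.0864]
```

Request:
apply_moves([
  [0.007,0.001,0,0,1],
  [0.007,0.0005,0,0,1],
  [0.006,0.0005,0,0,1],
  [0.005,0,0,0,1],
  [0,0,0,0,1],
])

```text
clock: 20.27
position: [0.503, -0.0548, -0.0169]
ee_rot: [1.0, 0.016, -0.01, 0.007]
ft_force: [0.3, -0.1, -0.1]
grip_width: 0.264
```

```bash
python3 held.py 2
```

```text
t 20.27 pos [ 0.503  -0.0548 -0.0169] F [ 0.3 -0.1 -0.1] g 0.264
R cols [[0.999, 0.033, -0.019], [0.032, -0.999, -0.014], [-0.019, 0.013, -1.0]]
tip x_b 0.0631 head x_b -0.0419 straight side y_b at tip 0.0508 at root 0.0503 yaw vs bay deg 0.32 left side at tip 0.0613 z tip/root 0.0422 0.0424 tool yaw vs bay 0.14
block-like comp x_b [0.0065 0.0683] y_b [0.0896 0.1381]
block-like comp x_b [0.0017 0.0687] y_b [0.0011 0.0499]
block-like comp x_b [-0.047  -0.0237] y_b [0.0423 0.0506]
block-like comp x_b [-0.0467 -0.0235] y_b [0.0729 0.0854]
```

Request:
apply_moves([
  [0.005,0.0003,0,0,1],
  [0.004,0,0,0,1],
  [0.003,0,0,0,1],
])

```text
clock: 20.57
position: [0.5114, -0.0547, -0.0171]
ee_rot: [1.0, 0.016, -0.013, 0.007]
ft_force: [-15.0, -0.0, 19.2]
grip_width: 0.26
```

Request:
apply_moves([
  [0.003,0,0,0,1],
  [0.003,0,0,0,1],
])

```text
clock: 20.73
position: [0.5125, -0.0545, -0.0171]
ee_rot: [1.0, 0.015, -0.018, 0.008]
ft_force: [-13.2, 0.5, 16.5]
grip_width: 0.264
```

```bash
python3 held.py 2
```

```text
t 20.73 pos [ 0.5125 -0.0545 -0.0171] F [-13.2   0.5  16.5] g 0.264
R cols [[0.999, 0.031, -0.035], [0.03, -0.999, -0.016], [-0.036, 0.015, -0.999]]
tip x_b 0.0733 head x_b -0.0317 straight side y_b at tip 0.0502 at root 0.0504 yaw vs bay deg -0.12 left side at tip 0.0607 z tip/root 0.0422 0.0423 tool yaw vs bay 0.02
block-like comp x_b [0.0067 0.0786] y_b [0.0896 0.1381]
block-like comp x_b [0.0023 0.0789] y_b [0.0007 0.0495]
block-like comp x_b [-0.0362 -0.013 ] y_b [0.0413 0.0507]
```

Request:
apply_moves([
  [0.004,0,0,0,1],
  [0.004,0,0,0,1],
])

```text
clock: 20.95
position: [0.5125, -0.0546, -0.0173]
ee_rot: [1.0, 0.015, -0.026, 0.009]
ft_force: [-27.6, 1.5, 30.2]
grip_width: 0.263
```

Request:
apply_moves([
  [0,0,0,0,1],
  [0,0,0,0,0.1],
  [0,0,0,0,0.1],
  [0,0,0,0,0.1],
  [0,0,0,0,0.1],
])

```text
clock: 21.37
position: [0.5116, -0.0554, -0.0172]
ee_rot: [1.0, 0.014, -0.026, 0.01]
ft_force: [0.6, -0.1, -0.0]
grip_width: 0.45
```

Request:
apply_moves([
  [0,0,-0.035,0,0.1],
  [0,0,-0.035,0,0.1],
  [-0.02,-0.02,-0.035,0,0.1],
  [-0.02,-0.02,-0.035,0,0.1],
  [-0.01,0,-0.02,0,1],
])

```text
clock: 21.78
position: [0.4672, -0.0155, 0.1394]
ee_rot: [0.999, 0.013, -0.032, 0.007]
ft_force: [1.4, 0.1, 0.7]
grip_width: 0.325
```

```bash
python3 lay.py w9.png; python3 wd.py
```

```text
t 21.78 pos [ 0.4672 -0.0155  0.1394] F [1.4 0.1 0.7] g 0.325
R cols [[0.998, 0.027, -0.064], [0.026, -1.0, -0.015], [-0.064, 0.013, -0.998]]
[ 246    0   91  102 8890] [ 0.5709 -0.      0.0522] [ 5.691e+02 -1.000e-01] [52.6 50.1] 1.87
[ 401    0  100  110 9616] [ 0.5714 -0.0893  0.0523] [569.4 -90. ] [57.6 50.7] 1.6
t 21.83 pos [ 0.468  -0.017   0.1423] F [3.2 1.  3.5] g 0.237
R cols [[0.998, 0.026, -0.061], [0.025, -1.0, -0.017], [-0.061, 0.015, -0.998]]
bbox [217   0  44 189] head [0.5112 0.0349] size [50.3 24.3] yaw deg 3.29 z 0.0421 | tool yaw 1.45 -> turn -1.84 dtool [ 0.0444 -0.0507 -0.0035] straight off -0.012
bbox [353   0  50 189] head [ 0.5135 -0.0548] size [50.5 24. ] yaw deg 1.22 z 0.0422 | tool yaw 1.45 -> turn 0.23 dtool [ 0.0444  0.039  -0.0021] straight off -0.0112
```

View pics/w9.png

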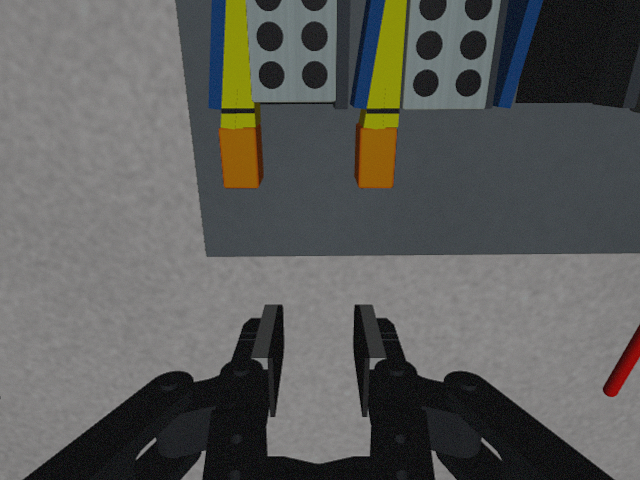

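Both blocks are locked: black lines are level with the mouths (rows ≈111), and the block centres are 24.7–24.8 mm from the fences. Next is the switch; the knob is at about (0.542, -0.254).

Request:
apply_moves([
  [0.003,0.039,0,0,1],
  [0.003,0.039,0,0,1],
  [0.003,0.039,0,0,1],
  [0.003,0.039,0,0,1],
  [0.003,0.039,0,0,1],
])

```text
clock: 22.3
position: [0.4901, -0.213, 0.1414]
ee_rot: [0.999, 0.019, -0.029, 0.01]
ft_force: [1.3, -0.6, -0.4]
grip_width: 0.0
```

Request:
apply_moves([
  [0,0.035,0,0,1],
  [0,0,0,0,1],
  [0,0,0,0,1],
])

```text
clock: 22.55
position: [0.4883, -0.2613, 0.1375]
ee_rot: [0.999, 0.012, -0.032, 0.01]
ft_force: [0.3, 1.2, 0.5]
grip_width: -0.001
```

```bash
cat > knob.py <<'E'
from h import *
o=st(); i,d,K,T=cam('wrist'); W=cloud(d,K,T); hsv=cv2.cvtColor(i,cv2.COLOR_RGB2HSV)
m=cv2.inRange(hsv,(45,100,30),(80,255,255))>0; n,l,s,c=cv2.connectedComponentsWithStats(m.astype(np.uint8)); k=1+np.argmax(s[1:,4]); P=W[l==k]
print('knob px',s[k],'median',np.nanmedian(P,0).round(4),'max z',np.nanpercentile(P[:,2],97).round(4),'x',np.nanpercentile(P[:,0],[3,97]).round(4),'y',np.nanpercentile(P[:,1],[3,97]).round(4))
r=c[k]; dd=np.nanmedian(d[l==k])+.009; q=T@np.array([(r[0]-K[0,2])/K[0,0]*dd,(r[1]-K[1,2])/K[1,1]*dd,dd,1]); print('centre est',q[:3].round(4))
E
python3 knob.py
```

```text
t 22.55 pos [ 0.4883 -0.2613  0.1375] F [0.3 1.2 0.5] g -0.001
R cols [[0.998, 0.025, -0.063], [0.024, -0.999, -0.021], [-0.064, 0.019, -0.998]]
knob px [ 282  129   50   51 1998] median [ 0.5438 -0.2559  0.105 ] max z 0.1087 x [0.532  0.5534] y [-0.2665 -0.2451]
centre est [ 0.5419 -0.2559  0.0961]
```

Request:
apply_moves([
  [0,-0.002,0.03,0,1],
  [0,-0.002,0.03,0,1],
  [0,0,0.025,0,1],
  [0,0,0,0,1],
])

```text
clock: 22.93
position: [0.483, -0.2573, 0.0491]
ee_rot: [0.999, 0.013, -0.031, 0.011]
ft_force: [-0.8, 0.7, -0.3]
grip_width: 0.0
```

Request:
apply_moves([
  [0.02,0,0,0,1],
  [0.015,0,0,0,1],
  [0.012,0,0,0,1],
  [0.012,0,0,0,1],
  [0.012,0,0.002,0,1],
])

```text
clock: 23.35
position: [0.5538, -0.2519, 0.0454]
ee_rot: [0.999, 0.015, -0.034, 0.011]
ft_force: [-1.0, -0.0, 1.5]
grip_width: 0.002
```

Request:
apply_moves([
  [0.012,0,0.002,0,1],
  [0.012,0,0.0,0,1],
  [0,0,0,0,1],
])

```text
clock: 23.6
position: [0.5814, -0.2479, 0.0448]
ee_rot: [0.999, 0.017, -0.033, 0.011]
ft_force: [-0.4, -0.7, 0.7]
grip_width: -0.003
```

```bash
python3 knob.py
```

```text
t 23.6 pos [ 0.5814 -0.2479  0.0448] F [-0.4 -0.7  0.7] g -0.003
R cols [[0.997, 0.034, -0.066], [0.033, -0.999, -0.022], [-0.067, 0.02, -0.998]]
knob px [   56     0   200    63 11732] median [ 0.6861 -0.1862  0.0438] max z 0.0452 x [0.6763 0.6953] y [-0.2195 -0.1535]
centre est [ 0.6867 -0.1829  0.0337]
```

Request:
apply_moves([
  [0.006,0.003,0,0,1],
  [0.006,0.001,0,0,1],
  [0.004,0,0,0,1],
])

```text
clock: 23.9
position: [0.5822, -0.249, 0.045]
ee_rot: [0.999, 0.017, -0.049, 0.009]
ft_force: [-19.1, 2.1, 15.7]
grip_width: 0.002
```

Request:
apply_moves([
  [-0.03,0,0,0,1],
  [-0.035,0,-0.01,0,1],
  [-0.035,0,-0.03,0,1],
  [-0.035,0,-0.035,0,1],
  [0,0,-0.03,0,1],
])

```text
clock: 24.32
position: [0.4555, -0.2488, 0.1506]
ee_rot: [0.998, 0.017, -0.057, 0.005]
ft_force: [2.7, -1.5, 0.8]
grip_width: 0.003
```

```bash
python3 knob.py; python3 - <<'E'
from h import *
i,d,K,T=cam('top'); save('t9.png',cv2.resize(i[150:300,150:460],None,fx=2.5,fy=2.5,interpolation=cv2.INTER_CUBIC))
W=cloud(d,K,T); hsv=cv2.cvtColor(i,cv2.COLOR_RGB2HSV); m=cv2.inRange(hsv,(50,120,40),(80,255,255))>0; n,l,s,c=cv2.connectedComponentsWithStats(m.astype(np.uint8))
for k in range(1,n):
    if s[k][4]>20: print(s[k],np.nanmedian(W[l==k],0).round(3))
E
```

```text
t 24.32 pos [ 0.4555 -0.2488  0.1506] F [ 2.7 -1.5  0.8] g 0.003
R cols [[0.993, 0.035, -0.115], [0.033, -0.999, -0.012], [-0.115, 0.008, -0.993]]
knob px [225  11   1   1   1] median [ 0.5746 -0.187   0.0135] max z 0.0135 x [0.5746 0.5746] y [-0.187 -0.187]
centre est [ 0.5752 -0.1851  0.0032]
[420 196  10  10  76] [ 0.608 -0.251  0.106]
```

View pics/t9.png

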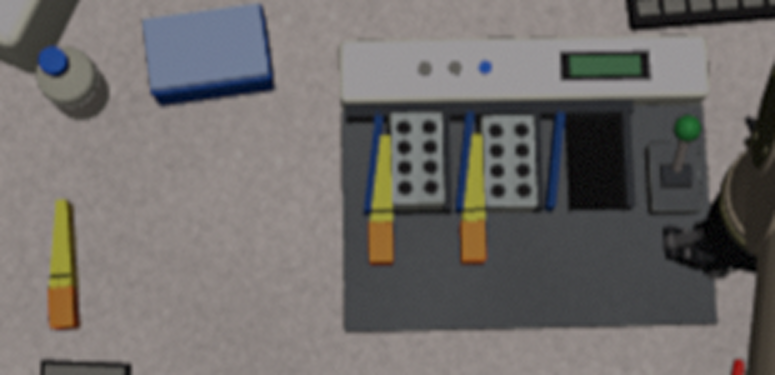

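The switch is over: the knob went from x = 0.542 to 0.608, and a full 1.0 rad swing is 67 mm. Both wedges are in place and the arm is clear, so I'm handing in.

```bash
python3 -c "
from h import *
st(); print(workorder.hand_in())"
```

```text
t 24.42 pos [ 0.4623 -0.2493  0.1551] F [ 0.8  0.4 -0.7] g -0.004
R cols [[0.994, 0.036, -0.104], [0.034, -0.999, -0.017], [-0.104, 0.013, -0.994]]
the job is handed in; nothing more can be done
None
```

The job is handed in at 24.4 s on the robot's clock; no verdict was reported. Only blocks 2 and 3 were on the dock. I pushed both over wells up, wedged each tight against its straight fence, and put the switch on.

**Last checks:**
- **Blocks:** Both lie flat with tops at 52 mm. Their centres measured about 24.8 mm from the fence in both bays, within the 26.5 mm limit. Both were parallel to the fence within about 0.2°.
- **Wedges:** Both lie on the dock floor with their black lines about level with the mouths. They stopped moving under pushes of 28–38 N, more than the 15–20 N needed to jam.
- **Switch:** The knob moved 66 mm to its stop, which works out to about 1.0 rad.
- **Clear of everything:** The arm was raised, with no contact force. The spare wedge and the other things I could see in the last picture were where they had been.

**What disagreed:**
- **Fingertip position:** The real fingertips sit about 36 mm behind the reported TCP when shut. Two cameras and a missed first push showed this, so I allowed for it from then on.
- **Tool tilt:** The tool built up a tilt, about 6° by the end, that the move commands could not correct. It did no harm.
- **Last knob reading:** The final wrist camera look missed the knob, so the switch check rests on the top camera.
- **Wedge 3 yaw:** One late reading was 3.3°, against 1.4° earlier and the bay's 1.7°. The wedge sits in a fitted slot, so I took that reading as noise.

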